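Cotter the linkage pins and secure the spares case

TASK

Fit a spring cotter to each of the three upright pins on the linkage plate: push its straight leg through the pin's cross hole until the bow snaps over the pin. Lay the cotters left over in the open grey case. Then shut the case's lid, and only after that turn the turnbutton across it to secure it; leave the other things on the bench where they are.

Things in the scene. Friction and masses are not known exactly. Their poses are not given: they have to be found in the camera images.
- cotter1_grip (a point): centre of the black block grip (40 along x, 24 wide, 20 mm high) of a 153 mm spring cotter of 6 mm steel wire, about 85 g, lying flat; wire and grip undersides level. x: along the straight leg to its tip; y: to the bow's side; z: up, square to the wire's plane. Leg's centre line: 5 mm to -y, 7 mm below; it leaves the grip at x +20, tip at +130. 4 or 5 cotters; absent: None
- cotter1_seat (a point): point on cotter 1's straight leg where the pin's axis lies when home: 75 mm in +x, 5 in -y, 7 below the grip's centre; leg tip 55 mm further on. Same axes. Beside it (+y) the sprung bow arches over a 28 mm pin: pinch 17 mm past this point, flared end 41 mm past. Home, it has 2 to 3 mm of play along the leg and, released, droops about 10 deg at the grip and rolls up to 35 deg
- cotter2_grip (a point): as cotter1_grip, for another identical cotter
- cotter2_seat (a point): as cotter1_seat, for this cotter. Of all the cotters: the bow is hinged at the grip's front against a spring (2.6 N m/rad); going in, the pin spreads the pinch 8 mm (0.11 rad), which takes a push of 10 to 16 N along the leg; then the pinch snaps shut behind the pin
- cotter3_grip (a point): as cotter1_grip, for another identical cotter
- cotter3_seat (a point): as cotter1_seat, for this cotter
- cotter4_grip (a point): as cotter1_grip, for another identical cotter
- cotter4_seat (a point): as cotter1_seat, for this cotter
- cotter5_grip (a point): as cotter1_grip, for another identical cotter
- cotter5_seat (a point): as cotter1_seat, for this cotter
- pin1_hole (a point): centre of the cross hole of an upright fixed steel pin, 28 mm in diameter, one of three in a row about 72 mm apart on the linkage plate; 35 mm above the plate, 24 mm below the pin's top. x: along the level hole, which goes right through, -x end roughly facing the robot; z up. Hole 10 mm wide, 9 high, countersunk mouths about 17 mm; enter from either end
- pin2_hole (a point): as pin1_hole, for another identical pin, whose hole has its own direction. The linkage plate (steel plate and bars on a wooden board) is fixed, 130 x 210 mm, its top 24 mm above the bench; the pins stand in a row 29 mm beyond its long middle line
- pin3_hole (a point): as pin1_hole, for another identical pin, whose hole has its own direction. The linkage plate (steel plate and bars on a wooden board) is fixed, 130 x 210 mm, its top 24 mm above the bench; the pins stand in a row 29 mm beyond its long middle line
- case: fixed open-topped grey steel case for spare parts, 160 mm (x) x 220 mm (y) x 50 mm high, walls and floor 5 mm; origin: centre of its underside; its -x side, with the turnbutton, faces roughly to the robot; the lid is hinged along its +x rim
- lid (a joint): angle of the case's lid: 0 shut, about 1.6 to 1.75 standing open at the start. Stiff hinge: it stays where it is left (about 0.3 N m moves it)
- lid_hinge (a point): middle of the lid's hinge line, at the case's +x top rim, 50 mm above the bench; the axes turn with the lid: y along the hinge, and the lid, a flat plate 8 mm thick, 160 x 220 mm, extends from here along its own -x; its outer face, 8 mm in +z from here, carries a knob 40 mm high, 30 mm from the middle of the free edge
- turnbutton (a joint): angle of the turnbutton, on a lug 18 mm in front of the case's -x side: 0 = bar along the case's front edge, clear of the lid; it turns clockwise seen from above; at 1.57 the bar points across the lid and holds it down (stop at 1.62). Friction 0.04 N m; stays where it is left. Starts between 0 and 0.3
- turnbutton_grip (a point): on the turnbutton's turning axis, in its upright finger rib: 60 mm long along its own y, 14 mm thick, from 17 mm below this point to 13 mm above it, standing on a flat bar 90 x 18 x 6 mm; this point is 85 mm above the bench; the axes turn with it
- spool: bystander: steel wire spool, 38 mm across, 36 mm high; origin: centre of underside
- jar: bystander: glass jar, 68 mm across, 90 mm high; origin: centre of underside
- oilcan: bystander: oil can with spout, 64 mm across, 150 mm high; origin: centre of underside
- screwdriver: bystander: screwdriver lying on the bench
- hammer: bystander: hammer lying on the bench
- billet: bystander: steel billet, 56 mm across, 45 mm high; origin: centre of underside
There are look-alikes about, which are no part of the job. Leave any turquoise look-alike of the part that bears cotter4_grip alone.

How it is judged:
By the outcome, as a careful person would: the job done as asked, in the order asked, and still so for the second after the job is handed in, with the robot touching nothing.
Of cotter1, cotter2, cotter3, cotter4, cotter5 only 4 to 5 are there at a start; the rules pass over those that are not, and their reading is None.
At some moment in a run one of cotter1, cotter2, cotter3, cotter4, cotter5 may be knocked a few centimetres aside while the robot is not near it.
Once in a run the grip may slacken for a moment while it holds something.
It also fails if it takes over 200 s, if anything falls off the work surface, if the arm or the gripper's body presses on something with over 40 N, if the wrist force passes 120 N, or if a joint passes its speed limit or range.

ROBOT

A 6-joint arm with a two-finger parallel gripper is mounted at the origin on the work surface. World frame = base frame: x ahead of the robot, y to its left, z up, the work surface at z = 0. Lengths are in m, angles in degrees, forces in N, time in s.
With the tool pointing down it reaches from about 0.425 to 0.95 m from the base axis. Payload 3.5 kg.
Tool frame: the origin (TCP) lies midway between the tips of the shut fingers; the grasp point (between the pads) lies 19 mm behind it; x points along the fingers, z is the direction in which the jaws open and shut, and the axes are right-handed (so a half turn about x gives the same grasp; the last joint's range is limited). The gripper opens to 85 mm and grips with 20 to 120 N. Pads are 22 mm wide; open, the fingers measure 114 mm over their backs; the gripper's body (76 mm by 85 mm) begins 54 mm behind the grasp point. The pads swing forward as they close: fully open they stand 13 mm farther back than shut.
Start: joints at [56.608, 16.404, 90.338, -0, 73.258, -8.594], TCP at [0.283, 0.613, 0.231] pointing down, gripper open.
Joint ranges: [-158.93, 158.93], [-51.34, 127.21], [12.03, 142.37], [-87.48, 267.48], [13.55, 161.25], [-162.69, 162.69]. Speed limits (degrees/s): [159.86, 159.86, 180, 180, 180, 180].

INTERFACE

Orientations are given as [roll, pitch, yaw] about the fixed x, y, z axes, in that order (R = Rz(yaw) Ry(pitch) Rx(roll)).
In Python, from rig import ctrl gives the robot as it stands.
- The arm moves only by the tool carry_out, never from a script. Its argument "moves" is a list of rows, each a list of 3 entries, a list of its own where there are three numbers: the finger opening in mm, from 0 to 85.4, then the shift along the tool's x, y, z in mm, then the turn, a rotation vector about the tool's x, y, z in degrees. A call has exactly 5 rows; each row shifts and turns the commanded pose from where the row before left it, along the tool's axes as they then stand; what a row does not reach is not made up. A row lasts 1/8 s, in which the tool goes at most 62.5 mm and 10.7 degrees, less where a joint would pass 70% of its speed; a pose out of reach is approached as far as the arm can. A call is refused whole if a number of a shift passes 62.5 or a number of a turn 10.7, either way. A call with a gripper value outside its range is refused whole. The fingers move at their own pace and stop on an object; the grip force is fixed at half the most. Time passes only in rows, so rows that do not move let the fingers close, or fill a call up. It gives the time, the measured TCP pose, the force and the opening at its end, in the units of the state.
- ctrl.get_obs(): the state, without advancing time (a new reading comes with each control period).
- ctrl.capture(name): name is "scene" or "side" or "wrist"; returns a dict with "color" (480x640x3 uint8, blue, green, red), "camera_matrix" (3x3 intrinsics, pixels), "eye" and "attitude" of the camera in the world; the wrist camera has in their place "mount" (4x4, takes a point from camera to tool coordinates, whose origin is the TCP and whose axes are the tool frame's). Camera axes: x right, y down, z forward; pixel columns grow to the right and rows downward; lengths in m; the calibration is good to about 2 mm. The wrist camera is an equidistant fisheye: a pixel r from the principal point sees the ray r / f radians off the axis. A picture is of the moment at which its call begins: read the wrist's pose just before it. There is no depth.
- ctrl.finish_job(): hands the job in, once; it reports no verdict.
Trained networks look in a picture, given as the dict that the camera call returned (one of the last four; its "shot" number tells which), for a name from the list of things; names that differ only in an ending like _2 or _b are one class to them, and where a whole thing is asked for, a point or a joint stands for the part that bears it (a point fixed in the world has none). Each returns a list of dicts, best first, with "p" (0 to 1); they miss things now and then, are a little off and sometimes report something else, mostly with a low value. They report only what shows in the picture. A call takes as long as a camera call. They do not tell look-alikes from the thing itself.
- ctrl.find_in(thing, picture): "centre" ([column, row] in pixels, amid what is visible of it).
The state is a dict: "clock": time; "qpos": joint angles; "joint_vel": joint speeds; "effort": joint torques, N m; "eef_pos": TCP position; "tcp_rot": TCP orientation; "wrist_force": force on the tool from outside, world axes, zero at the start; "ft_torque": the same for the moment, N m; "width": finger opening in m.
Only numpy, scipy, OpenCV 4.12 (cv2) and the standard library are available. Lean on these libraries where they do the work, as an engineer would, in place of code of your own. Each camera call takes 0.05 s, during which the arm holds its last target. There are 200 camera calls.

## Working session

There is one attempt and no reset: what is moved stays moved. The work goes in short steps, Python scripts to look and compute and a tool call to move; the robot and the scene stay as the last step left them, time stands still between calls to the robot, and variables do not carry over. Pictures are saved under pics/ and viewed, about 12 in all and at most 16, crops included, and the job is handed in when it is done.

Besides the shell and the picture viewer there is one more tool, called after "Emit:" as a command line: name --argument value ..., lists and objects as JSON in quotes. carry_out: Moves the arm, as the interface text tells. Its arguments: {"type":"object","properties":{"moves":{"type":"array"}},"required":["moves"]}

```bash
ls; mkdir -p pics
cat > h.py <<'E'
import numpy as np, cv2
from scipy.spatial.transform import Rotation as R
from rig import ctrl
def tool(o=None):
    o=o or ctrl.get_obs(); return np.array(o['eef_pos']),R.from_euler('xyz',o['tcp_rot'],degrees=True).as_matrix()
def camof(name,o,c):
    if name=='wrist':
        p,r=tool(o); M=np.array(c['mount']); return p+r@M[:3,3], r@M[:3,:3]
    a=np.array(c['attitude'],float)
    return np.array(c['eye']), (a if a.shape==(3,3) else R.from_euler('xyz',a,degrees=True).as_matrix())
def ray(name,o,c,px):
    K=np.array(c['camera_matrix']); e,A=camof(name,o,c)
    u=np.array([(px[0]-K[0,2])/K[0,0],(px[1]-K[1,2])/K[1,1]])
    if name=='wrist':
        t=np.hypot(*u); d=np.array([*(u/t*np.sin(t) if t>1e-9 else u),np.cos(t)])
    else: d=np.array([*u,1.])
    d=A@d; return e,d/np.linalg.norm(d)
def onz(name,o,c,px,z):
    e,d=ray(name,o,c,px); return e+d*(z-e[2])/d[2]
def proj(name,o,c,P):
    K=np.array(c['camera_matrix']); e,A=camof(name,o,c); v=A.T@(np.array(P,float)-e)
    if name=='wrist':
        t=np.arctan2(np.hypot(v[0],v[1]),v[2]); n=np.hypot(v[0],v[1])+1e-12; u=v[:2]/n*t
    else: u=v[:2]/v[2]
    return np.array([K[0,0]*u[0]+K[0,2],K[1,1]*u[1]+K[1,2]])
def snap(name,fn=None):
    o=ctrl.get_obs(); c=ctrl.capture(name)
    if fn: cv2.imwrite('pics/'+fn+'.png',c['color'])
    return o,c
E
python3 - <<'E'
from h import *
o=ctrl.get_obs(); print(o)
for n in ['scene','side']:
    o,c=snap(n,n+'0'); print(n,c['shot'],c['eye'],c['attitude'],c['camera_matrix'])
    for t in ['cotter1_grip','cotter1_seat','pin1_hole','case','lid_hinge','turnbutton_grip','lid']:
        print(t,[( [round(float(v)) for v in d['centre']],round(d['p'],2)) for d in ctrl.find_in(t,c)])
o,c=snap('wrist','wrist0'); print(c['mount'],c['camera_matrix'])
E
```

```text
pics
{'clock': 0.0, 'qpos': array([ 5.66084120e+01,  1.64528035e+01,  9.04232749e+01, -1.19366564e-03,
        7.32601972e+01, -8.59460680e+00]), 'joint_vel': array([-0.04199683, -0.01892103,  0.02057927,  0.08759719, -0.05136254,
       -0.14875057]), 'effort': array([-1.68578626e-03, -4.05969822e+01, -2.92630291e+01, -2.60196894e-04,
        5.66818519e-03,  1.45449502e-05]), 'eef_pos': array([0.28270615, 0.6122095 , 0.2299502 ]), 'tcp_rot': array([ 171.88563449,   89.8637195 , -122.91100154]), 'wrist_force': array([ 0.30962713, -0.45197798, -0.58488206]), 'ft_torque': array([-0.02591868, -0.00838597,  0.02482628]), 'width': 0.08539319873084858}
scene 1 [1.45360562 0.10219924 0.87497475] [-129.45784252    0.33590932   95.62806655] [[530.0597269    0.         318.39020129]
 [  0.         530.0597269  240.02812873]
 [  0.           0.           1.        ]]
cotter1_grip [([358, 313], 0.58)]
cotter1_seat [([360, 302], 0.69), ([360, 246], 0.63), ([187, 239], 0.15)]
pin1_hole [([422, 261], 0.85), ([322, 272], 0.48)]
case [([185, 240], 0.94)]
lid_hinge [([169, 232], 0.73)]
turnbutton_gri
[... 338 characters left out ...]
([316, 159], 0.45)]
cotter1_seat [([376, 238], 0.97), ([276, 357], 0.22)]
pin1_hole [([312, 195], 0.86), ([277, 359], 0.52), ([410, 335], 0.51), ([416, 205], 0.16)]
case []
lid_hinge [([408, 334], 0.55)]
turnbutton_grip [([273, 357], 0.8), ([361, 374], 0.38)]
lid [([410, 339], 0.86), ([316, 175], 0.21)]
[[-6.25855975e-05 -2.93544761e-01  9.55945328e-01 -1.42649370e-01]
 [-7.96739797e-04 -9.55945011e-01 -2.93544716e-01  7.40267446e-02]
 [ 9.99999681e-01 -7.80011358e-04 -1.74050404e-04  6.63609388e-05]
 [ 0.00000000e+00  0.00000000e+00  0.00000000e+00  1.00000000e+00]] [[371.64829954   0.         321.63392762]
 [  0.         371.64829954 245.81978259]
 [  0.           0.           1.        ]]
```

Run:
```python
import cv2,numpy as np
a=[cv2.imread(f'pics/{n}0.png') for n in ['scene','side']]
cv2.imwrite('pics/sc.png',cv2.resize(a[0][150:400,60:560],(800,400)))
cv2.imwrite('pics/sd.png',cv2.resize(a[1][90:450,140:620],(800,600),interpolation=cv2.INTER_CUBIC))
```

```text
(no output)
```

View pics/scene0.png

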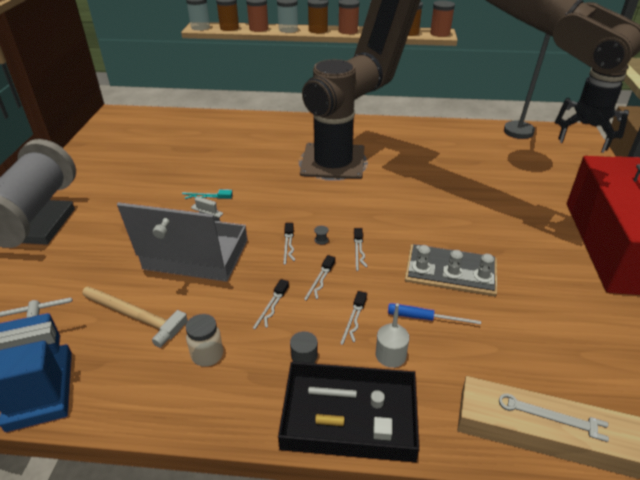

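View pics/sd.png

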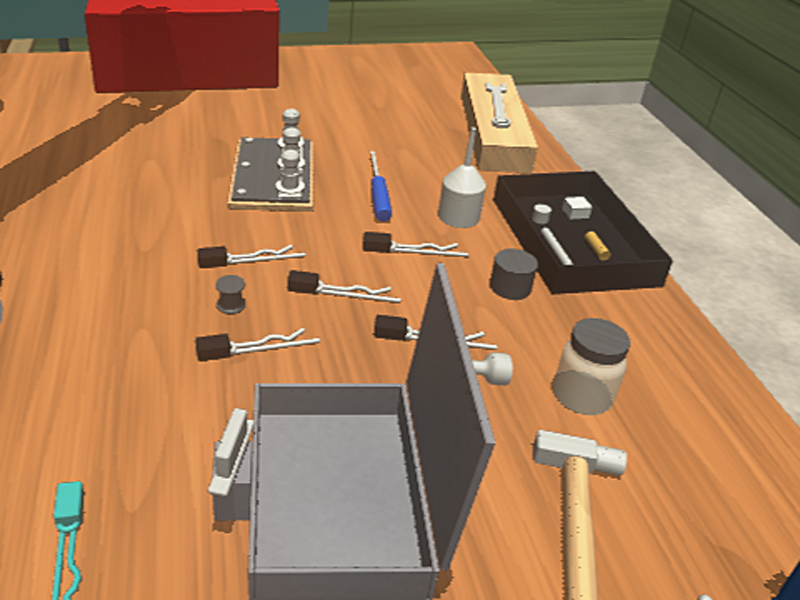

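Run:
```python
from h import *
o,c=snap('scene')
np.set_printoptions(precision=3,suppress=True)
for n,g,t in [('A',(289,228),(286,262)),('B',(359,235),(362,269)),('C',(328,263),(308,298)),('D',(281,287),(257,326)),('E',(360,299),(345,341)),('decoy',(225,194),(185,195))]:
    a=onz('scene',o,c,g,.012);b=onz('scene',o,c,t,.004);d=b-a
    print(n,a,b,np.linalg.norm(d[:2]),np.degrees(np.arctan2(d[1],d[0])))
for n,p,z in [('pin1',(424,250),.08),('pin2',(457,255),.08),('pin3',(487,258),.08),('pl',(408,280),.024),('pr',(495,291),.024),('pbl',(411,246),.024),('pbr',(497,251),.024),('tb',(205,206),.09),('lidtopL',(122,206),.2),('spool',(321,235),.02),('billet',(304,350),.02),('oil',(392,345),.05),('case fr',(246,234),.05),('caserr',(230,275),.05)]: print(n,onz('scene',o,c,p,z))
p,r=tool(); print(p,r)
```

```text
A [ 0.368 -0.088  0.012] [ 0.493 -0.078  0.004] 0.12532896949671382 4.551912723944642
B [0.381 0.097 0.012] [0.501 0.109 0.004] 0.12123169187839371 5.83602765373379
C [0.496 0.026 0.012] [ 0.61  -0.01   0.004] 0.11988025486331753 -17.532316400158894
D [ 0.589 -0.075  0.012] [ 0.704 -0.11   0.004] 0.12058523998819635 -16.919928175246916
E [0.61  0.108 0.012] [0.728 0.082 0.004] 0.12037167119100632 -12.79570028022901
decoy [ 0.228 -0.293  0.012] [ 0.232 -0.411  0.004] 0.11791998527453357 -88.04825745688191
pin1 [0.507 0.249 0.08 ]
pin2 [0.518 0.322 0.08 ]
pin3 [0.522 0.389 0.08 ]
pl [0.551 0.216 0.024]
pr [0.569 0.41  0.024]
pbl [0.428 0.228 0.024]
pbr [0.427 0.437 0.024]
tb [ 0.396 -0.295  0.09 ]
lidtopL [ 0.561 -0.42   0.2  ]
spool [0.4  0.   0.02]
billet [0.772 0.001 0.02 ]
oil [0.768 0.176 0.05 ]
case fr [ 0.45  -0.182  0.05 ]
caserr [ 0.599 -0.189  0.05 ]
[0.283 0.613 0.231] [[-0.    -0.908  0.419]
 [-0.     0.419  0.908]
 [-1.     0.    -0.   ]]
```

View pics/wrist0.png

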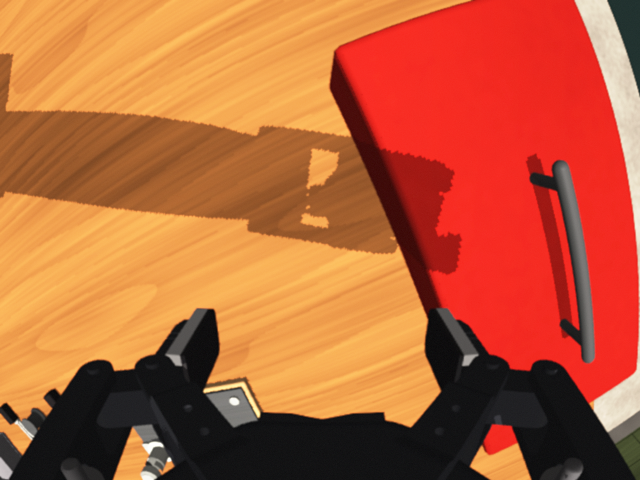

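```bash
cat >> h.py <<'E'
def Rdown(yaw,tilt=0):
    """tool y at heading yaw (deg), tool x down leaning back (toward -heading) by tilt"""
    Y=R.from_euler('z',yaw,degrees=True).as_matrix(); s,c_=np.sin(np.radians(tilt)),np.cos(np.radians(tilt))
    x=np.array([-s,0,-c_]);y=np.array([c_,0,-s]); return Y@np.column_stack([x,y,np.cross(x,y)])
def plan(P1,R1,n,g,P0=None,R0=None):
    if P0 is None: P0,R0=tool()
    P1=np.array(P1,float); rv=R.from_matrix(R0.T@R1).as_rotvec(degrees=True)
    rr=np.round(rv/n,2); dp=(P1-P0)/n; Rc=R0.copy(); Pc=P0.copy(); rows=[]
    for k in range(n):
        d=np.round(Rc.T@(P0+dp*(k+1)-Pc)*1000,1); Pc=Pc+Rc@d/1000
        # shift uses axes before turn
        Rc=Rc@R.from_rotvec(rr,degrees=True).as_matrix(); rows.append([g,[float(v) for v in d],[float(v) for v in rr]])
    for i in range(0,n,5): print(str(rows[i:i+5]).replace(' ',''))
    return Pc,Rc
E
python3 - <<'E'
from h import *
P,Rr=plan([.5,.36,.22],Rdown(0),15,60)
plan([.57,.32,.18],Rdown(0,25),5,60,P,Rr)
E
```

```text
[[60,[0.8,-20.2,-9.2],[10.35,-0.0,0.0]],[60,[0.7,-21.5,-5.5],[10.35,-0.0,0.0]],[60,[0.8,-22.2,-1.5],[10.35,-0.0,0.0]],[60,[0.7,-22.0,2.5],[10.35,-0.0,0.0]],[60,[0.8,-21.3,6.5],[10.35,-0.0,0.0]]]
[[60,[0.7,-19.8,10.1],[10.35,-0.0,0.0]],[60,[0.8,-17.6,13.5],[10.35,-0.0,0.0]],[60,[0.7,-14.8,16.5],[10.35,-0.0,0.0]],[60,[0.8,-11.7,18.9],[10.35,-0.0,0.0]],[60,[0.7,-8.1,20.7],[10.35,-0.0,0.0]]]
[[60,[0.8,-4.3,21.8],[10.35,-0.0,0.0]],[60,[0.8,-0.3,22.2],[10.35,-0.0,0.0]],[60,[0.7,3.7,21.9],[10.35,-0.0,0.0]],[60,[0.8,7.6,20.8],[10.35,-0.0,0.0]],[60,[0.7,11.2,19.2],[10.35,-0.0,0.0]]]
[[60,[8.0,14.0,8.0],[-0.01,-0.0,-5.0]],[60,[6.8,14.7,8.0],[-0.01,-0.0,-5.0]],[60,[5.4,15.2,8.0],[-0.01,-0.0,-5.0]],[60,[4.1,15.6,8.0],[-0.01,-0.0,-5.0]],[60,[2.7,15.9,8.0],[-0.01,-0.0,-5.0]]]
```

Emit:
carry_out --moves '[[60, [0.8, -20.2, -9.2], [10.35, 0, 0]], [60, [0.7, -21.5, -5.5], [10.35, 0, 0]], [60, [0.8, -22.2, -1.5], [10.35, 0, 0]], [60, [0.7, -22.0, 2.5], [10.35, 0, 0]], [60, [0.8, -21.3, 6.5], [10.35, 0, 0]]]'

```text
clock: 1.52
eef_pos: [0.3558, 0.528, 0.2276]
tcp_rot: [22.7, 90.0, 35.8]
wrist_force: [-0.1, 0.1, 0.5]
width: 0.0602
```

Emit:
carry_out --moves '[[60, [0.7, -19.8, 10.1], [10.35, 0, 0]], [60, [0.8, -17.6, 13.5], [10.35, 0, 0]], [60, [0.7, -14.8, 16.5], [10.35, 0, 0]], [60, [0.8, -11.7, 18.9], [10.35, 0, 0]], [60, [0.7, -8.1, 20.7], [10.35, 0, 0]]]'

```text
clock: 2.15
eef_pos: [0.4282, 0.4437, 0.2239]
tcp_rot: [75.0, 90.0, 36.4]
wrist_force: [-0.1, -0.1, -0.0]
width: 0.0602
```

Emit:
carry_out --moves '[[60, [0.8, -4.3, 21.8], [10.35, 0, 0]], [60, [0.8, -0.3, 22.2], [10.35, 0, 0]], [60, [0.7, 3.7, 21.9], [10.35, 0, 0]], [60, [0.8, 7.6, 20.8], [10.35, 0, 0]], [60, [0.7, 11.2, 19.2], [10.35, 0, 0]]]'

```text
clock: 2.78
eef_pos: [0.5004, 0.3594, 0.2201]
tcp_rot: [110.0, 90.0, 19.6]
wrist_force: [0.1, 1.3, 0.6]
width: 0.0599
```

Emit:
carry_out --moves '[[60, [8.0, 14.0, 8.0], [0, 0, -5]], [60, [6.8, 14.7, 8.0], [0, 0, -5]], [60, [5.4, 15.2, 8.0], [0, 0, -5]], [60, [4.1, 15.6, 8.0], [0, 0, -5]], [60, [2.7, 15.9, 8.0], [0, 0, -5]]]'

```text
clock: 3.4
eef_pos: [0.5707, 0.3197, 0.18]
tcp_rot: [-90.0, 64.9, 179.9]
wrist_force: [-0.2, 0.3, -0.1]
width: 0.06
```

Run:
```python
from h import *
np.set_printoptions(precision=3,suppress=True)
o,c=snap('wrist','wpins'); p,r=tool(o); print(o['clock'],p,r,o['qpos'])
print([(np.round(d['centre']),d['p']) for d in ctrl.find_in('pin1_hole',c)])
for P in [(.507,.249,.059),(.518,.322,.059),(.522,.389,.059)]: print(proj('wrist',o,c,P))
```

```text
3.4 [0.571 0.32  0.18 ] [[-0.425  0.905 -0.001]
 [ 0.001 -0.001 -1.   ]
 [-0.905 -0.425 -0.   ]] [ 17.529  28.826  81.989   7.396  93.243 106.42 ]
[(array([406., 233.]), 0.83)]
[410.124 241.124]
[318.537 230.351]
[231.816 226.782]
```

View pics/wpins.png

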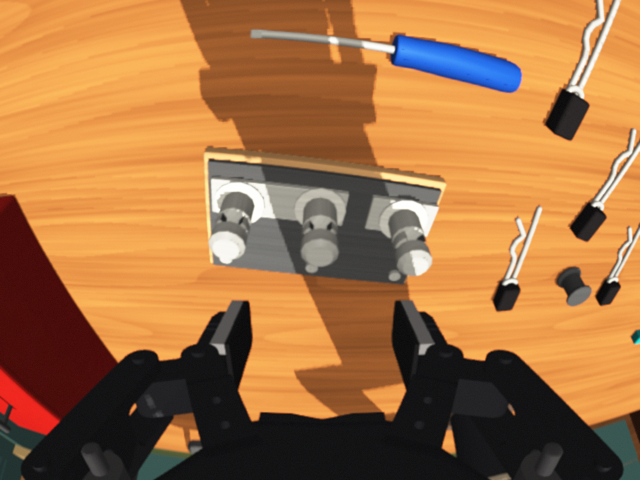

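Run:
```python
import cv2
a=cv2.imread('pics/wpins.png'); cv2.imwrite('pics/c1.png',cv2.resize(a[165:285,205:445],(800,400),interpolation=cv2.INTER_CUBIC))
```

```text
(no output)
```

View pics/c1.png

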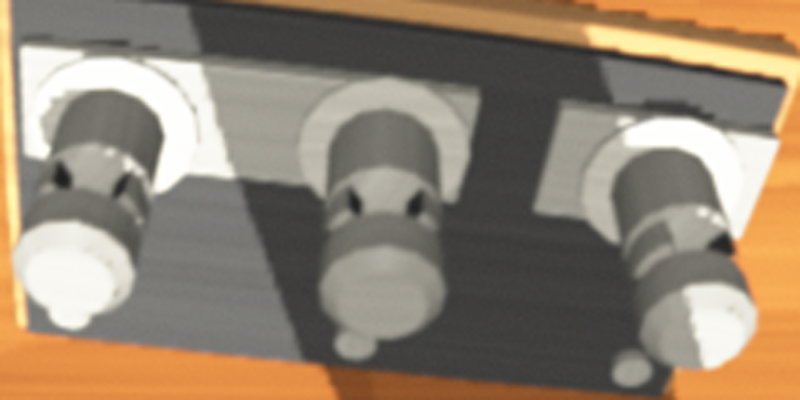

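Run:
```python
from h import *
plan([.583,.32,.135],Rdown(0,50),5,60)
```

```text
[[60,[6.6,5.7,-0.4],[-0.04,-0.01,-4.96]],[60,[6.1,6.2,-0.3],[-0.04,-0.01,-4.96]],[60,[5.5,6.7,-0.4],[-0.04,-0.01,-4.96]],[60,[5.0,7.2,-0.4],[-0.04,-0.01,-4.96]],[60,[4.2,7.6,-0.3],[-0.04,-0.01,-4.96]]]
```

Emit:
carry_out --moves '[[60, [6.6, 5.7, 0], [0, 0, -5]], [60, [6.1, 6.2, 0], [0, 0, -5]], [60, [5.5, 6.7, 0], [0, 0, -5]], [60, [5.0, 7.2, 0], [0, 0, -5]], [60, [4.2, 7.6, 0], [0, 0, -5]]]'

```text
clock: 4.12
eef_pos: [0.5816, 0.3206, 0.1388]
tcp_rot: [-90.0, 40.0, 180.0]
wrist_force: [0.6, -0.1, -0.2]
width: 0.0605
```

Run:
```python
from h import *
np.set_printoptions(precision=3,suppress=True)
o,c=snap('wrist','wpins2'); p,r=tool(o); print(o['clock'],p,r,o['qpos'])
print([(np.round(d['centre']),d['p']) for d in ctrl.find_in('pin1_hole',c)])
for P in [(.507,.249,.059),(.518,.322,.059),(.522,.389,.059)]: print(proj('wrist',o,c,P))
a=c['color']; cv2.imwrite('pics/c2.png',cv2.resize(a[165:315,190:440],(800,480),interpolation=cv2.INTER_CUBIC))
```

```text
4.125 [0.582 0.321 0.139] [[-0.766  0.642 -0.   ]
 [ 0.     0.    -1.   ]
 [-0.642 -0.766 -0.   ]] [ 15.602  45.486  68.547  13.101 114.368 105.643]
[(array([416., 211.]), 0.63)]
[421.908 225.624]
[319.486 217.92 ]
[220.549 215.938]
```

View pics/c2.png

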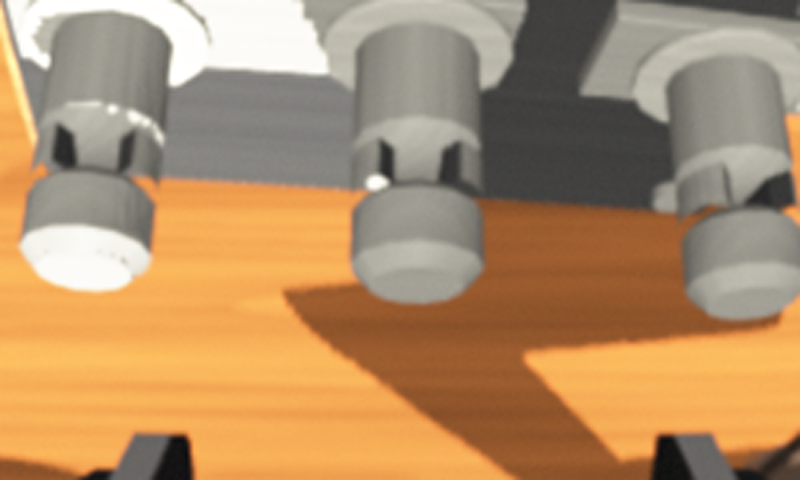

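Run:
```python
import cv2
g=cv2.cvtColor(cv2.imread('pics/wpins2.png'),cv2.COLOR_BGR2GRAY)
for n,c0,rows in [('pin3',200,(205,209,213,216,226,234)),('pin2',298,(209,213,217,220,228,236)),('pin1',398,(215,219,222,225,234,240))]:
    print(n,c0)
    for r in rows: print(r,*g[r,c0:c0+46])
```

```text
pin3 200
205 209 167 145 147 147 149 141 102 61 62 94 134 162 175 179 181 178 178 179 180 178 176 174 175 175 175 176 175 169 162 147 127 128 142 153 159 159 177 201 183 130 110 123 130 129 128
209 212 176 138 136 144 139 114 72 47 44 45 45 64 120 161 169 167 167 168 167 168 167 168 164 163 163 154 115 74 55 57 76 108 127 130 125 114 113 131 167 193 154 133 131 131 133
213 157 139 138 143 146 134 90 51 44 44 43 41 45 81 127 153 154 153 153 153 149 151 151 149 149 149 135 86 58 53 64 95 118 128 127 122 115 108 107 105 112 130 136 135 136 134
216 145 149 158 155 142 136 126 113 89 69 54 52 53 74 106 121 123 122 123 125 128 131 133 136 136 135 112 71 56 63 83 115 129 125 122 116 109 103 99 106 115 129 133 133 134 133
226 137 144 147 148 150 153 155 156 157 157 157 155 155 155 155 156 154 152 152 151 152 152 150 150 149 144 142 141 140 135 130 131 124 119 120 127 140 161 172 174 173 175 173 174 173 174
234 145 148 149 149 150 155 156 160 158 159 160 161 160 163 161 160 157 151 145 143 141 139 138 138 135 133 130 135 132 125 121 120 115 108 107 107 107 122 162 184 187 186 187 187 187 185

[... 1484 characters left out ...]
09 112 117 122 122 128 133 134 135 139 144 144 141 115 108 139 165 166 164 164 163 162 158 149 122 82 50 51 55 55 56 56 56 60 92 137 170 178 177 176 176
225 158 158 150 121 99 103 108 115 121 124 130 136 139 138 140 144 146 144 128 103 117 144 152 149 148 139 117 84 53 40 41 42 48 54 55 54 55 55 57 75 119 163 177 178 178 177
234 109 107 107 105 102 105 104 105 103 100 100 107 118 127 136 139 142 143 147 149 151 154 153 153 154 154 155 154 154 155 155 155 154 153 152 148 146 144 142 144 158 175 184 191 192 191
240 108 110 111 110 105 99 99 103 114 117 120 125 129 134 139 144 146 146 147 147 149 151 155 156 155 156 156 155 154 153 152 152 150 149 148 148 146 145 144 140 136 129 136 175 191 193
```

Emit:
carry_out --moves '[[60, [9.5, -8, 14.4], [0, 0, 0]], [60, [9.5, -8, 14.4], [0, 0, 0]], [60, [9.5, -8, 14.4], [0, 0, 0]], [60, [9.5, -8, 14.4], [0, 0, 0]], [60, [9.5, -8, 14.4], [0, 0, 0]]]'

```text
clock: 4.85
eef_pos: [0.519, 0.2481, 0.1397]
tcp_rot: [-90.0, 40.2, 180.0]
wrist_force: [0.8, -0.0, -0.1]
width: 0.0602
```

Run:
```python
from h import *
import pickle
o,c=snap('wrist','p1'); pickle.dump((o,c),open('p1.pkl','wb'))
```

Emit:
carry_out --moves '[[60, [0, 0, -14.6], [0, 0, 0]], [60, [0, 0, -14.6], [0, 0, 0]], [60, [0, 0, -14.6], [0, 0, 0]], [60, [0, 0, -14.6], [0, 0, 0]], [60, [0, 0, -14.6], [0, 0, 0]]]'

```text
clock: 5.52
eef_pos: [0.5196, 0.3223, 0.138]
tcp_rot: [-90.0, 40.0, 180.0]
wrist_force: [-0.2, 0.0, -0.5]
width: 0.0596
```

Run:
```python
from h import *
import pickle
o,c=snap('wrist','p2'); pickle.dump((o,c),open('p2.pkl','wb'))
```

Emit:
carry_out --moves '[[60, [0, 0, -13.6], [0, 0, 0]], [60, [0, 0, -13.6], [0, 0, 0]], [60, [0, 0, -13.6], [0, 0, 0]], [60, [0, 0, -13.6], [0, 0, 0]], [60, [0, 0, -13.6], [0, 0, 0]]]'

```text
clock: 6.2
eef_pos: [0.5197, 0.3899, 0.1382]
tcp_rot: [-90.0, 40.0, 180.0]
wrist_force: [0.3, -0.2, -0.4]
width: 0.0601
```

Run:
```python
from h import *
import pickle
o,c=snap('wrist','p3'); pickle.dump((o,c),open('p3.pkl','wb'))
M=[]
for i in (3,2,1):
    o,c=pickle.load(open(f'p{i}.pkl','rb')); print(i,o['eef_pos'])
    u=proj('wrist',o,c,(.515,[0,.249,.322,.389][i],.059)); print(u); x,y=u.astype(int)
    x0,y0=x-44,y-50
    print('origin',x0,y0); M.append(cv2.resize(c['color'][y0:y0+110,x0:x0+88],(264*1,330),interpolation=cv2.INTER_CUBIC))
cv2.imwrite('pics/c3.png',np.hstack(M))
```

```text
3 [0.51972966 0.38991491 0.13824767]
[323.13763364 168.26334303]
origin 279 118
2 [0.51962526 0.322349   0.13795559]
[322.05933743 168.58813909]
origin 278 118
1 [0.51901456 0.24808219 0.13972672]
[319.73023934 165.63370716]
origin 275 115
```

View pics/c3.png

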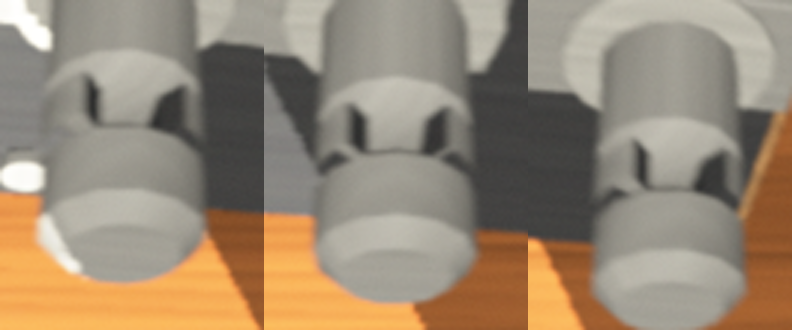

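Run:
```python
from h import *
P,Rr=plan([.565,.25,.19],Rdown(-6.5,20),5,60)
plan([.605,.108,.13],Rdown(-13,0),5,60,P,Rr)
```

```text
[[60,[-13.7,-2.1,28.3],[1.09,0.74,5.99]],[60,[-14.1,-0.1,28.1],[1.09,0.74,5.99]],[60,[-14.4,1.9,27.9],[1.09,0.74,5.99]],[60,[-14.5,4.0,27.7],[1.09,0.74,5.99]],[60,[-14.3,6.0,27.4],[1.09,0.74,5.99]]]
[[60,[7.5,14.6,27.3],[1.29,0.23,4.0]],[60,[8.3,14.7,27.0],[1.29,0.23,4.0]],[60,[9.3,14.6,26.7],[1.29,0.23,4.0]],[60,[10.2,14.6,26.4],[1.29,0.23,4.0]],[60,[11.2,14.4,26.2],[1.29,0.23,4.0]]]
```

Emit:
carry_out --moves '[[60, [-13.7, -2.1, 28.3], [1.1, 0.75, 6]], [60, [-14.1, -0.1, 28.1], [1.1, 0.75, 6]], [60, [-14.4, 1.9, 27.9], [1.1, 0.75, 6]], [60, [-14.5, 4.0, 27.7], [1.1, 0.75, 6]], [60, [-14.3, 6.0, 27.4], [1.1, 0.75, 6]]]'

```text
clock: 6.88
eef_pos: [0.5657, 0.2466, 0.191]
tcp_rot: [-89.8, 70.3, 173.5]
wrist_force: [0.8, 0.2, 0.4]
width: 0.0601
```

Emit:
carry_out --moves '[[60, [7.5, 14.6, 27.3], [1.3, 0.2, 4]], [60, [8.3, 14.7, 27.0], [1.3, 0.2, 4]], [60, [9.3, 14.6, 26.7], [1.3, 0.2, 4]], [60, [10.2, 14.6, 26.4], [1.3, 0.2, 4]], [60, [11.2, 14.4, 26.2], [1.3, 0.2, 4]]]'

```text
clock: 7.5
eef_pos: [0.6052, 0.1044, 0.1305]
tcp_rot: [48.7, 89.7, -54.5]
wrist_force: [0.7, 1.1, 0.0]
width: 0.0601
```

```bash
cat >> h.py <<'E'
def blobs(name,o,c,xmin=.3,xmax=.7):
    """black grips on the bench: centroid/heading from top-face pixels"""
    h=cv2.cvtColor(c['color'],cv2.COLOR_BGR2HSV); m=((h[...,2]<62)).astype(np.uint8)
    n,l,s,cc=cv2.connectedComponentsWithStats(m); out=[]
    for i in range(1,n):
        if s[i,4]<60: continue
        out.append((i,s[i].tolist(),cc[i]))
    return out,l
E
python3 - <<'E'
from h import *
np.set_printoptions(precision=3,suppress=True)
o,c=snap('wrist','wE'); p,r=tool(o); print(o['clock'],p,r)
b,l=blobs('wrist',o,c)
for i,s,cc in b: print(s,cc,onz('wrist',o,c,cc,.02) if cc[1]<420 else '')
for t in ['cotter1_grip','cotter1_seat']: print(t,[(np.round(d['centre']),d['p']) for d in ctrl.find_in(t,c)])
E
```

```text
7.5 [0.605 0.104 0.131] [[ 0.003  0.973 -0.229]
 [-0.004 -0.229 -0.973]
 [-1.     0.004  0.004]]
[98, 0, 60, 15, 457] [126.422   4.516] [0.821 0.203 0.02 ]
[376, 0, 72, 30, 1049] [406.249  15.079] [0.752 0.01  0.02 ]
[523, 186, 36, 49, 1392] [540.255 210.193] [ 0.592 -0.07   0.02 ]
[617, 203, 23, 155, 1494] [632.485 303.372] [ 0.471 -0.191  0.02 ]
[302, 206, 30, 55, 1603] [316.515 233.477] [0.613 0.106 0.02 ]
[20, 302, 603, 178, 52589] [321.505 419.621] [0.443 0.142 0.02 ]
cotter1_grip [(array([541., 343.]), 0.46)]
cotter1_seat [(array([315., 199.]), 0.93)]
```

View pics/wE.png

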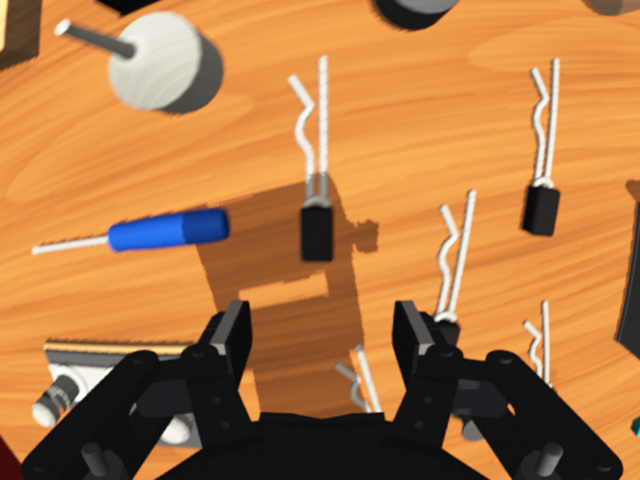

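```bash
cat >> h.py <<'E'
def wire(name,o,c,box,z=.004,thr=150):
    """world points on bright, unsaturated pixels in box=(x0,y0,x1,y1)"""
    x0,y0,x1,y1=box; h=cv2.cvtColor(c['color'],cv2.COLOR_BGR2HSV)[y0:y1,x0:x1]
    ys,xs=np.nonzero((h[...,1]<70)&(h[...,2]>thr)); return np.array([onz(name,o,c,(x+x0,y+y0),z) for x,y in zip(xs,ys)]),np.c_[xs+x0,ys+y0]
def leg(name,o,c,box,z=.004,thr=150):
    """straight leg: points on the -y side of the wires (heading frame); fit line"""
    W,_=wire(name,o,c,box,z,thr); W=W[:,:2]
    best=None
    rng=np.random.default_rng(0)
    for _ in range(1500):
        a,b=W[rng.integers(len(W),size=2)]; d=b-a; L=np.hypot(*d)
        if L<.04: continue
        d/=L; n=np.array([-d[1],d[0]]); k=np.abs((W-a)@n)<.0028
        if best is None or k.sum()>best[0]: best=(k.sum(),k)
    Q=W[best[1]]; m=Q.mean(0); d=np.linalg.svd(Q-m)[2][0]; d*=np.sign(d[0]); s=(Q-m)@d
    return m,d,m+d*s.max(),np.degrees(np.arctan2(d[1],d[0])),best[0],len(W)
E
python3 - <<'E'
from h import *
np.set_printoptions(precision=4,suppress=True)
o,c=snap('wrist')
m,d,tip,yaw,k,n=leg('wrist',o,c,(285,45,340,205)); print(yaw,tip,k,n)
nrm=np.array([-d[1],d[0]])
print('grip from leg',tip-d*.130+nrm*.005)
# grip blob edges
b,l=blobs('wrist',o,c)
for i,s,cc in b:
    if 280<cc[0]<350 and s[1]<250:
        ys,xs=np.nonzero(l==i); P=np.array([onz('wrist',o,c,(x,y),.02)[:2] for x,y in zip(xs,ys)])
        print('along',np.percentile((P-m)@d,[1,99]),'across',np.percentile((P-m)@nrm,[1,99]), 'back face end', m+d*((P-m)@d).min())
p,r=tool(); print(p)
E
```

```text
-12.752916702337949 [0.7352 0.0745] 1010 2032
grip from leg [0.6095 0.1081]
along [-0.097  -0.0574] across [-0.006   0.0163] back face end [0.591  0.1071]
[0.6048 0.1053 0.1307]
```

Run:
```python
from h import *
P,Rr=plan([.6105,.108,.004],Rdown(-12.75),5,50)
```

```text
[[50,[25.3,1.0,-0.9],[-0.09,0.04,-0.0]],[50,[25.4,1.0,-0.8],[-0.09,0.04,-0.0]],[50,[25.3,1.0,-0.9],[-0.09,0.04,-0.0]],[50,[25.3,1.0,-0.8],[-0.09,0.04,-0.0]],[50,[25.3,1.0,-0.8],[-0.09,0.04,-0.0]]]
```

Emit:
carry_out --moves '[[50, [25.3, 1.0, -0.8], [0, 0, 0]], [50, [25.3, 1.0, -0.8], [0, 0, 0]], [50, [25.3, 1.0, -0.8], [0, 0, 0]], [50, [25.3, 1.0, -0.8], [0, 0, 0]], [50, [25.3, 1.0, -0.8], [0, 0, 0]]]'

```text
clock: 8.32
eef_pos: [0.6116, 0.1089, 0.004]
tcp_rot: [35.3, 89.8, -67.8]
wrist_force: [0.0, -0.2, 0.2]
width: 0.0499
```

Emit:
carry_out --moves '[[10, [0, 0, 0], [0, 0, 0]], [10, [0, 0, 0], [0, 0, 0]], [10, [0, 0, 0], [0, 0, 0]], [10, [0, 0, 0], [0, 0, 0]], [10, [0, 0, 0], [0, 0, 0]]]'

```text
clock: 8.95
eef_pos: [0.6109, 0.1075, 0.0045]
tcp_rot: [28.3, 89.8, -74.9]
wrist_force: [0.3, 0.2, -0.8]
width: 0.0224
```

Emit:
carry_out --moves '[[10, [-24, 0, 0], [0, 0, 0]], [10, [-24, 0, 0], [0, 0, 0]], [10, [-24, 0, 0], [0, 0, 0]], [10, [-24, 0, 0], [0, 0, 0]], [10, [-24, 0, 0], [0, 0, 0]]]'

```text
clock: 9.57
eef_pos: [0.6105, 0.1079, 0.1248]
tcp_rot: [19.1, 89.8, -84.1]
wrist_force: [0.6, 0.7, -0.6]
width: 0.0221
```

Run:
```python
from h import *
np.set_printoptions(precision=4,suppress=True)
o,c=snap('wrist','wE2'); p,r=tool(o); print(o['clock'],p,R.from_matrix(r).as_euler('xyz',True),o['width']); print(r)
print(o['wrist_force'])
```

```text
9.575 [0.6105 0.1079 0.1248] [ 19.0561  89.7725 -84.1247] 0.02210151022779978
[[ 0.0004  0.9737 -0.228 ]
 [-0.004  -0.228  -0.9736]
 [-1.      0.0013  0.0038]]
[ 0.6179  0.6585 -0.5624]
```

View pics/wE2.png

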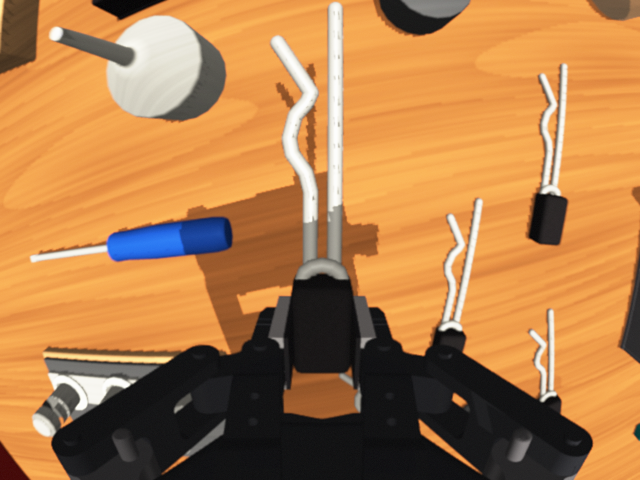

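Run:
```python
from h import *
np.set_printoptions(precision=4,suppress=True)
o,c=snap('wrist'); p,r=tool(o)
m,d,tip,yaw,k,n=leg('wrist',o,c,(265,0,350,215),z=p[2]-.001); print('yaw',yaw,'tip',tip,k,n)
T=r.T@np.array([*(tip-p[:2]),-.001]); D=r.T@np.array([*d,0]); print('tip tool',T*1000,'dir',D,np.degrees(np.arctan2(D[2],D[1])))
P,Rr=plan([.50,.22,.20],Rdown(-13.6),5,10)
plan([.362,.291,.20],Rdown(-14.5),5,10,P,Rr)
```

```text
yaw -13.42639666278138 tip [0.738  0.0733] 3028 6015
tip tool [  2.0002 129.8069   5.2953] dir [0.0076 1.     0.0045] 0.25706966918261476
[[10,[-14.7,-27.0,-16.6],[0.09,0.02,-0.09]],[10,[-14.7,-27.0,-16.6],[0.09,0.02,-0.09]],[10,[-14.6,-27.1,-16.6],[0.09,0.02,-0.09]],[10,[-14.6,-27.1,-16.5],[0.09,0.02,-0.09]],[10,[-14.5,-27.2,-16.5],[0.09,0.02,-0.09]]]
[[10,[-0.0,-30.2,-7.3],[0.18,0.0,-0.0]],[10,[-0.0,-30.1,-7.2],[0.18,0.0,-0.0]],[10,[-0.0,-30.3,-7.1],[0.18,0.0,-0.0]],[10,[-0.1,-30.2,-7.0],[0.18,0.0,-0.0]],[10,[0.0,-30.2,-6.9],[0.18,0.0,-0.0]]]
```

Emit:
carry_out --moves '[[10, [-14.7, -27, -16.6], [0.1, 0, 0]], [10, [-14.7, -27, -16.6], [0.1, 0, 0]], [10, [-14.6, -27.1, -16.6], [0.1, 0, 0]], [10, [-14.6, -27.1, -16.5], [0.1, 0, 0]], [10, [-14.5, -27.2, -16.5], [0.1, 0, 0]]]'

```text
clock: 10.3
eef_pos: [0.4967, 0.2206, 0.1956]
tcp_rot: [-2.9, 89.7, -106.6]
wrist_force: [0.1, 0.2, -0.0]
width: 0.0224
```

Emit:
carry_out --moves '[[10, [0, -30.2, -7.3], [0.2, 0, 0]], [10, [0, -30.2, -7.2], [0.2, 0, 0]], [10, [0, -30.2, -7.1], [0.2, 0, 0]], [10, [0, -30.2, -7], [0.2, 0, 0]], [10, [0, -30.2, -6.9], [0.2, 0, 0]]]'

```text
clock: 10.92
eef_pos: [0.3588, 0.2914, 0.195]
tcp_rot: [1.7, 89.7, -103.0]
wrist_force: [-0.2, 0.4, -0.8]
width: 0.0226
```

Run:
```python
from h import *
np.set_printoptions(precision=4,suppress=True)
o,c=snap('wrist','wP1'); p,r=tool(o); print(o['clock'],p,r,o['width'])
print([(np.round(d['centre']),d['p']) for d in ctrl.find_in('pin1_hole',c)])
for P in [(.507,.248,.083),(.518,.3225,.083),(.522,.39,.083)]: print(proj('wrist',o,c,P))
```

```text
10.925 [0.3588 0.2914 0.195 ] [[-0.0011  0.9673 -0.2536]
 [-0.0046 -0.2537 -0.9673]
 [-1.      0.0001  0.0047]] 0.022649554276140422
[(array([316.,  46.]), 0.63)]
[327.1265  23.8863]
[218.4537  40.0189]
[133.378   69.0203]
```

View pics/wP1.png

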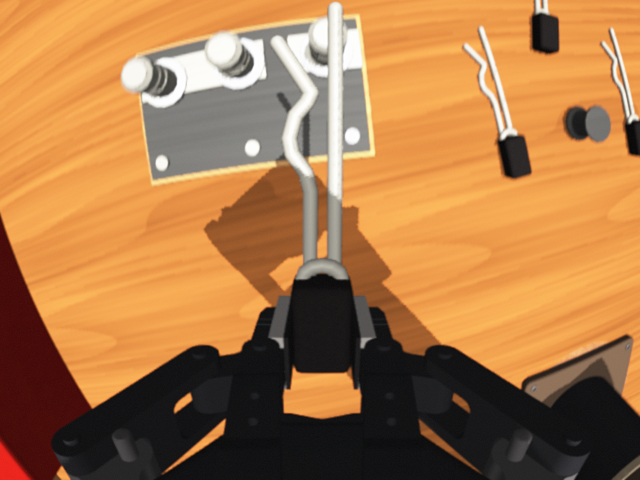

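Run:
```python
from h import *
np.set_printoptions(precision=4,suppress=True)
o,c=snap('wrist'); g=c['color'].copy()
Q=[onz('wrist',o,c,px,.083) for px in [(325,37),(223,52),(138,74)]]
for q in Q: print(q)
print(np.linalg.norm(Q[1]-Q[0]),np.linalg.norm(Q[2]-Q[1]),np.degrees(np.arctan2(*(Q[2]-Q[0])[:2])))
for n,px in [('near left',(153,184)),('near right',(374,155)),('far right',(358,14)),('far left',(137,55))]: print(n,onz('wrist',o,c,px,.012 if 'near' in n else .022))
big=cv2.resize(g[0:110,100:380],(784,308),interpolation=cv2.INTER_CUBIC)
for i,t in enumerate([(.507,.248),(.518,.3225),(.522,.39)]):
    for (dx,dy) in [(0,0)]:
        pass
th=np.linspace(0,2*np.pi,60)
for q in Q:
    P=[(proj('wrist',o,c,(q[0]+.014*np.cos(t),q[1]+.014*np.sin(t),.075))-[100,0])*2.8 for t in th]
    cv2.polylines(big,[np.array(P).astype(np.int32)],True,(0,0,255),1)
cv2.imwrite('pics/c4.png',big)
```

```text
[0.4966 0.2528 0.083 ]
[0.5066 0.3223 0.083 ]
[0.5149 0.3879 0.083 ]
0.07029125918907575 0.06614179541626213 7.708156234609638
near left [0.4328 0.435  0.012 ]
near right [0.4027 0.2318 0.012 ]
far right [0.5267 0.2153 0.022 ]
far left [0.5532 0.4121 0.022 ]
```

View pics/c4.png

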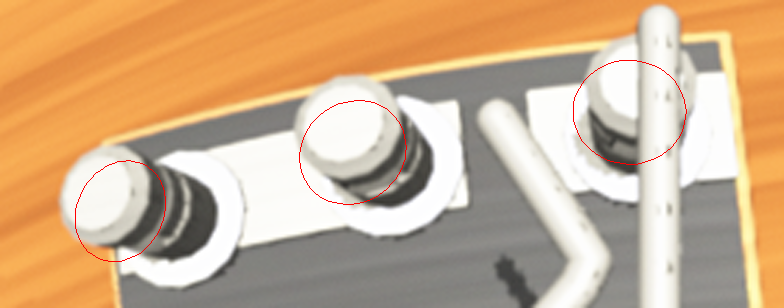

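Run:
```python
from h import *
np.set_printoptions(precision=4,suppress=True)
o,c=snap('wrist'); g=c['color'].copy()
Q=[onz('wrist',o,c,px,.078) for px in [(327.8,31.4),(223.9,43.8),(138.2,69.6)]]
for q in Q: print(q)
print(np.linalg.norm(Q[1]-Q[0]),np.linalg.norm(Q[2]-Q[1]),np.degrees(np.arctan2(*(Q[2]-Q[0])[:2])))
import pickle
oo,cc=pickle.load(open('p2.pkl','rb'))
for i,px in [(1,(322.3,0)),(2,(321.3,0)),(3,(320.7,0))]: pass
# predicted location of these in p-views (head outline) for consistency
for i in (1,2,3):
    oo,cc=pickle.load(open(f'p{i}.pkl','rb')); print(i,proj('wrist',oo,cc,[*Q[i-1][:2],.083]),proj('wrist',oo,cc,[*Q[i-1][:2],.059]))
```

```text
[0.5033 0.2489 0.078 ]
[0.5158 0.3209 0.078 ]
[0.5217 0.389  0.078 ]
0.07303152074742333 0.06844527012516399 7.501057589876127
1 [319.9196 215.6277] [320.0192 177.7795]
2 [324.4033 207.347 ] [324.2265 167.7605]
3 [323.1925 200.9535] [323.0846 160.8154]
```

Run:
```python
from h import *
plan([.4327,.272,.130],Rdown(-14.5),5,10)
```

```text
[[10,[13.1,15.0,-0.0],[-0.02,0.05,-0.01]],[10,[13.1,15.1,-0.0],[-0.02,0.05,-0.01]],[10,[13.2,15.0,0.0],[-0.02,0.05,-0.01]],[10,[13.1,15.1,0.0],[-0.02,0.05,-0.01]],[10,[13.1,15.0,0.1],[-0.02,0.05,-0.01]]]
```

Emit:
carry_out --moves '[[10, [13.1, 15, 0], [0, 0, 0]], [10, [13.1, 15, 0], [0, 0, 0]], [10, [13.1, 15, 0], [0, 0, 0]], [10, [13.1, 15, 0], [0, 0, 0]], [10, [13.1, 15, 0], [0, 0, 0]]]'

```text
clock: 11.75
eef_pos: [0.4347, 0.2706, 0.129]
tcp_rot: [11.3, 89.7, -93.5]
wrist_force: [-0.5, 0.4, -0.2]
width: 0.0226
```

Run:
```python
from h import *
np.set_printoptions(precision=4,suppress=True)
o,c=snap('wrist','wP1b'); p,r=tool(o); print(o['clock'],p,r[:,1])
m,d,tip,yaw,k,n=leg('wrist',o,c,(325,0,350,200),z=p[2]-.001); T=r.T@np.array([*(tip-p[:2]),-.001]); print(yaw,tip,T*1000,k,n)
u=proj('wrist',o,c,(.504,.2483,.078)); print(u)
x,y=int(u[0]),int(u[1])
x0,y0=x-60,max(0,y-50)
g=cv2.cvtColor(c['color'],cv2.COLOR_BGR2GRAY)
big=cv2.resize(c['color'][y0:y0+100,x0:x0+160],(800,500),interpolation=cv2.INTER_CUBIC)
th=np.linspace(0,2*np.pi,60)
P=[(proj('wrist',o,c,(.504+.014*np.cos(t),.2483+.014*np.sin(t),.078))-[x0,y0])*5 for t in th]
cv2.polylines(big,[np.array(P).astype(np.int32)],True,(0,0,255),1)
print('crop',x0,y0); cv2.imwrite('pics/c5.png',big)
```

```text
11.75 [0.4347 0.2706 0.129 ] [ 0.9669 -0.255   0.0009]
-14.790471326540862 [0.5586 0.2326] [  1.1435 129.4852   5.1718] 2865 3592
[328.6631 140.8187]
crop 268 90
```

View pics/c5.png

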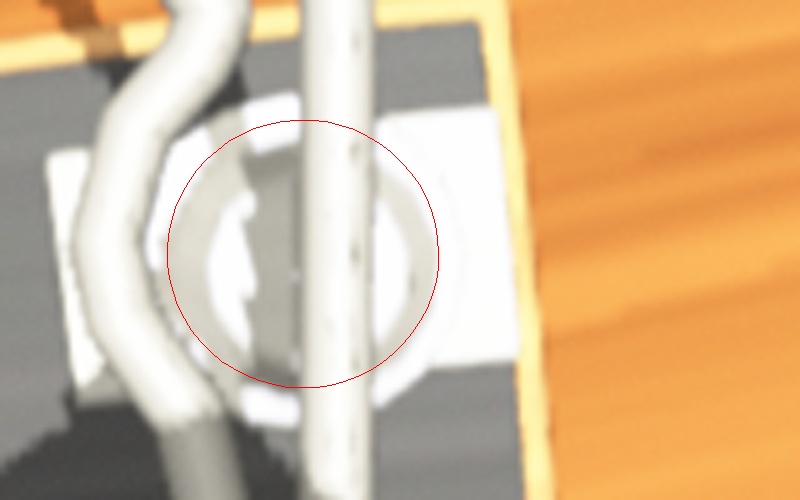

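Emit:
carry_out --moves '[[10, [0, -17, -0.3], [0, 0, 0]], [10, [0, -17, -0.3], [0, 0, 0]], [10, [0, -17, -0.3], [0, 0, 0]], [10, [0, -17, -0.2], [0, 0, 0]], [10, [0, -17, -0.2], [0, 0, 0]]]'

```text
clock: 12.42
eef_pos: [0.3495, 0.2954, 0.131]
tcp_rot: [32.1, 89.8, -72.5]
wrist_force: [0.0, -0.1, -1.2]
width: 0.0222
```

Emit:
carry_out --moves '[[10, [17, 0, 0], [0, 0, 0]], [10, [17, 0, 0], [0, 0, 0]], [10, [17, 0, 0], [0, 0, 0]], [10, [17.5, 0, 0], [0, 0, 0]], [10, [0, 0, 0], [0, 0, 0]]]'

```text
clock: 13.05
eef_pos: [0.3495, 0.2936, 0.06]
tcp_rot: [-15.6, 89.6, -120.3]
wrist_force: [0.3, -0.5, -1.5]
width: 0.0225
```

Run:
```python
from h import *
np.set_printoptions(precision=4,suppress=True)
o=ctrl.get_obs(); p,r=tool(o); print(o['clock'],p,r); Pn=np.array([.504,.2483,.059])
print('pin in tool',r.T@(Pn-p)*1000, 'want y75 z5.2 x1.5 at home', o['width'],o['wrist_force'])
```

```text
13.05 [0.3495 0.2936 0.06  ] [[-0.0037  0.9674 -0.2534]
 [-0.0063 -0.2534 -0.9673]
 [-1.     -0.002   0.007 ]]
pin in tool [  0.669  160.9275   4.7019] want y75 z5.2 x1.5 at home 0.02253878055435219 [ 0.3126 -0.4806 -1.4672]
```

Emit:
carry_out --moves '[[10, [-0.8, 4, -0.5], [0, 0, 0]], [10, [0, 8, 0], [0, 0, 0]], [10, [0, 8, 0], [0, 0, 0]], [10, [0, 8, 0], [0, 0, 0]], [10, [0, 7, 0], [0, 0, 0]]]'

```text
clock: 13.68
eef_pos: [0.385, 0.2858, 0.0627]
tcp_rot: [3.8, 89.7, -100.9]
wrist_force: [-0.6, 1.0, -2.5]
width: 0.0221
```

Emit:
carry_out --moves '[[10, [0, 4, 0], [0, 0, 0]], [10, [0, 4, 0], [0, 0, 0]], [10, [0, 4, 0], [0, 0, 0]], [10, [0, 4, 0], [0, 0, 0]], [10, [0, 0, 0], [0, 0, 0]]]'

```text
clock: 14.3
eef_pos: [0.4007, 0.282, 0.063]
tcp_rot: [25.2, 89.8, -79.5]
wrist_force: [-1.0, -0.7, -4.0]
width: 0.0226
```

Run:
```python
from h import *
np.set_printoptions(precision=4,suppress=True)
o,c=snap('wrist','wP1c'); p,r=tool(o); print(o['clock'],p); Pn=np.array([.504,.2483,.059])
print('pin in tool',r.T@(Pn-p)*1000,o['width'],o['wrist_force'],o['ft_torque'])
cv2.imwrite('pics/c6.png',cv2.resize(c['color'][0:320,180:500],(600,600)))
```

```text
14.3 [0.4007 0.282  0.063 ]
pin in tool [  4.1818 108.4426   6.3933] 0.02261742226618112 [-1.0274 -0.6613 -4.0368] [ 0.0915  0.3019 -0.0334]
```

View pics/c6.png

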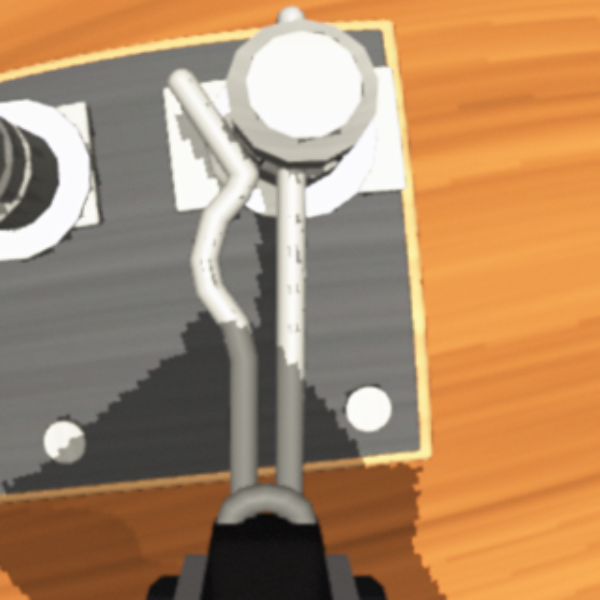

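Emit:
carry_out --moves '[[10, [1.2, 3, 0.5], [0, 0, 0]], [10, [0, 5, 0], [0, 0, 0]], [10, [0, 5, 0], [0, 0, 0]], [10, [0, 5, 0], [0, 0, 0]], [10, [0, 5, 0], [0, 0, 0]]]'

```text
clock: 14.98
eef_pos: [0.4233, 0.2759, 0.0621]
tcp_rot: [36.9, 89.8, -67.8]
wrist_force: [-2.4, 2.3, -1.7]
width: 0.0224
```

Emit:
carry_out --moves '[[10, [0, 5, 0], [0, 0, 0]], [10, [0, 5, 0], [0, 0, 0]], [10, [0, 2, 0], [0, 0, 0]], [10, [0, 0, 0], [0, 0, 0]], [10, [0, 0, 0], [0, 0, 0]]]'

```text
clock: 15.6
eef_pos: [0.4343, 0.2727, 0.062]
tcp_rot: [31.4, 89.8, -73.2]
wrist_force: [-1.3, -0.4, -3.2]
width: 0.0226
```

Run:
```python
from h import *
np.set_printoptions(precision=4,suppress=True)
o,c=snap('wrist','wP1d'); p,r=tool(o); print(o['clock'],p); Pn=np.array([.504,.2483,.059])
print('pin in tool',r.T@(Pn-p)*1000,o['width'],o['wrist_force'],o['ft_torque'])
m,d,tip,yaw,k,n=leg('wrist',o,c,(325,0,350,100),z=p[2]-.001); T=r.T@np.array([*(tip-p[:2]),-.001]); print(yaw,T*1000,k,n)
cv2.imwrite('pics/c7.png',cv2.resize(c['color'][0:320,180:500],(600,600)))
```

```text
15.6 [0.4343 0.2727 0.062 ]
pin in tool [ 3.1451 73.5648  5.9928] 0.022582293374842563 [-1.2879 -0.446  -3.2199] [0.1472 0.0915 0.0124]Traceback (most recent call last):
  File "<stdin>", line 5, in <module>
  File "h.py", line 66, in leg
    Q=W[best[1]]; m=Q.mean(0); d=np.linalg.svd(Q-m)[2][0]; d*=np.sign(d[0]); s=(Q-m)@d
        ~~~~^^^
TypeError: 'NoneType' object is not subscriptable
```

Run:
```python
from h import *
np.set_printoptions(precision=1,suppress=True)
o,c=snap('wrist'); p,r=tool(o)
a=c['color'][0:270,200:440]; h=cv2.cvtColor(a,cv2.COLOR_BGR2HSV)
for y in range(0,270,12): print(y,''.join('#' if (h[y,x,1]<60 and h[y,x,2]>225) else '+' if (h[y,x,1]<60 and h[y,x,2]>140) else 'o' if h[y,x,1]>110 else '.' for x in range(0,240,3)))
print('head expected',proj('wrist',o,c,(.504,.2483,.08)),'leg tip exp',proj('wrist',o,c,p+r@np.array([.0015,.130,.0052])))
```

```text
0 oooooooooooooooooooooooooooooooooooooooooooooooooooooooooooooooooooooooooooooooo
12 ooooooooooooooooooooooooooooooooooooooooooo+##++oooooooooooooooooooooooooooooooo
24 ooooooooooooooooooooooooooooooooooooooooooo+###+oooooooooooooooooooooooooooooooo
36 ooooooooooooooooooooooooooooooooooooooooooo+###+oooooooooooooooooooooooooooooooo
48 ooooooooooooooooooooooo+####+oooooooooooooo+##++oooooooooooooooooooooooooooooooo
60 oooooooooooooooooooooooooo+####+ooooooooooo+###+oooooooooooooooooooooooooooooooo
72 oooooooooooooooooooooooooooo++####.oooooooo+###+oooooooooooooooooooooooooooooooo
84 ooooooooooooooooooooooo....oooo++###+.o....+##++................oooooooooooooooo
96 o.........o......................+###+.....+###+..............o.oooooooooooooooo
108 ..............................+####++###++++#+++################.ooooooooooooooo
120 ......................+#####+###+#####+++++#########++++########.ooooooooooooooo
132 #########..............####+###+#+++++##################+++#####.ooooooooooooooo
144 .+######++.............+###+###+#++++#####################++#####ooooooooooooooo
156 .
[... 198 characters left out ...]
+++..+++.+...++++++++++++++...........ooooooooooooo
192 ######+............................+++......+#++...................ooooooooooooo
204 #+.................................+++......+++..................o.ooooooooooooo
216 ...................................+++......+++....................ooooooooooooo
228 ...................................+++......+++.....................oooooooooooo
240 ...................................+++......+++.....................oooooooooooo
252 ...................................+++......+++...................oooooooooooooo
264 ....................................+++++++++.....................oooooooooooooo
head expected [339.9 141. ] leg tip exp [334.8   1.1]
```

Emit:
carry_out --moves '[[45, [0, 0, 0], [0, 0, 0]], [45, [0, 0, 0], [0, 0, 0]], [45, [0, 0, 0], [0, 0, 0]], [45, [-15, 0, 0], [0, 0, 0]], [45, [-35, 0, 0], [0, 0, 0]]]'

```text
clock: 16.32
eef_pos: [0.433, 0.2725, 0.1117]
tcp_rot: [-14.1, 89.6, -118.8]
wrist_force: [0.5, -0.4, 0.2]
width: 0.0444
```

Emit:
carry_out --moves '[[45, [-30, 0, 0], [0, 0, 0]], [45, [0, 0, 0], [0, 0, 0]], [45, [0, 0, 0], [0, 0, 0]], [45, [0, 0, 0], [0, 0, 0]], [45, [0, 0, 0], [0, 0, 0]]]'

```text
clock: 16.95
eef_pos: [0.4334, 0.2728, 0.1407]
tcp_rot: [-5.6, 89.7, -110.3]
wrist_force: [-1.2, -0.0, 0.2]
width: 0.0451
```

```bash
cat >> h.py <<'E'
def ascii(c,x0,y0,x1,y1,sx=3,sy=6):
    h=cv2.cvtColor(c['color'],cv2.COLOR_BGR2HSV)
    for y in range(y0,y1,sy): print('%3d'%y,''.join('#' if (h[y,x,1]<60 and h[y,x,2]>225) else '+' if (h[y,x,1]<60 and h[y,x,2]>140) else 'o' if h[y,x,1]>110 else 'K' if h[y,x,2]<45 else '.' for x in range(x0,x1,sx)))
E
python3 - <<'E'
from h import *
np.set_printoptions(precision=4,suppress=True)
o,c=snap('wrist','wP1e'); p,r=tool(o); print(o['clock'],p,o['width'])
ascii(c,200,0,440,300,3,10)
P,Rr=plan([.48,.10,.16],Rdown(-16),5,55)
P,Rr=plan([.496,.026,.13],Rdown(-17.5),5,55,P,Rr)
E
```

```text
16.95 [0.4334 0.2728 0.1407] 0.04507125972773949
  0 oooooooooooooooooooooooooooooooooooooooooooooooooooooooooooooooooooooooooooooooo
 10 oooooooooooooooooooooooooooooooooooooooooooooooooooooooooooooooooooooooooooooooo
 20 oooooooooooooooooooooooooooooooooooooooooooooooooooooooooooooooooooooooooooooooo
 30 oooooooooooooooooooooooooooooooooooooooooooooooooooooooooooooooooooooooooooooooo
 40 oooooooooooooooooooooooooooooooooooooooooooooooooooooooooooooooooooooooooooooooo
 50 oooooooooooooooooooooooooooooooooooooooo+##.oooooooooooooooooooooooooooooooooooo
 60 oooooooooooooooooooooooooooooooooooooooo+##+oooooooooooooooooooooooooooooooooooo
 70 oooooooooooooooooooooooooooooooooooooooo.##+oooooooooooooooooooooooooooooooooooo
 80 ooooooooooooooooooooooooooooo.###oooooooo##+oooooooooooooooooooooooooooooooooooo
 90 ooooooooooooooooooooooooooooooo.###.ooooo###oooo.........ooooooooooooooooooooooo
100 ooooooooooooooooooooo..........oo.###++..+##+++++++++++..ooooooooooooooooooooooo
110 oo.......o............++++++++++++..##+..+#####+++++++++.ooooooooooooooooooooooo
120 ................+++++++++++
[... 1167 characters left out ...]
..............................KKKKKKKKKKKKKooooooooooooooooooooooooooooooooo
270 .........oooooooooooooooooooooooooKKKKKKKKKKKKKooooooooooooooooooooooooooooooooo
280 oooooooooooooooooooooooooooooooooooooKKKKKKKKooooooooooooooooooooooooooooooooooo
290 oooooooooooooooooooooooooooooooooooooooooooooooooooooooooooooooooooooooooooooooo
[[55,[-3.7,17.7,31.1],[0.27,0.06,0.0]],[55,[-3.7,17.9,31.0],[0.27,0.06,0.0]],[55,[-3.7,18.1,31.0],[0.27,0.06,0.0]],[55,[-3.8,18.1,30.8],[0.27,0.06,0.0]],[55,[-3.8,18.4,30.8],[0.27,0.06,0.0]]]
[[55,[6.0,7.2,13.3],[0.3,-0.0,0.0]],[55,[6.0,7.2,13.3],[0.3,-0.0,0.0]],[55,[6.0,7.3,13.3],[0.3,-0.0,0.0]],[55,[6.0,7.3,13.2],[0.3,-0.0,0.0]],[55,[6.0,7.5,13.2],[0.3,-0.0,0.0]]]
```

Emit:
carry_out --moves '[[55, [-3.7, 17.7, 31.1], [0.3, 0, 0]], [55, [-3.7, 17.9, 31], [0.3, 0, 0]], [55, [-3.7, 18.1, 31], [0.3, 0, 0]], [55, [-3.8, 18.1, 30.8], [0.3, 0, 0]], [55, [-3.8, 18.4, 30.8], [0.3, 0, 0]]]'

```text
clock: 17.62
eef_pos: [0.4804, 0.0991, 0.1611]
tcp_rot: [13.8, 89.8, -92.4]
wrist_force: [-0.4, 0.0, -1.0]
width: 0.0548
```

Emit:
carry_out --moves '[[55, [6, 7.2, 13.3], [0.3, 0, 0]], [55, [6, 7.2, 13.3], [0.3, 0, 0]], [55, [6, 7.3, 13.3], [0.3, 0, 0]], [55, [6, 7.3, 13.2], [0.3, 0, 0]], [55, [6, 7.5, 13.2], [0.3, 0, 0]]]'

```text
clock: 18.25
eef_pos: [0.4963, 0.0254, 0.1311]
tcp_rot: [18.6, 89.8, -89.0]
wrist_force: [-1.0, -0.8, -0.3]
width: 0.0552
```

```bash
cat >> h.py <<'E'
def cotter(o,c,around=(.5,.0),rad=.06):
    """find black grip nearest 'around' on bench, then its leg; print grip pose"""
    b,l=blobs('wrist',o,c); best=None
    for i,s,cc in b:
        if s[4]>6000 or cc[1]>400: continue
        w=onz('wrist',o,c,cc,.02); d=np.hypot(*(w[:2]-around))
        if best is None or d<best[0]: best=(d,i,s,cc,w)
    d0,i,s,cc,w=best; print('blob',np.round(cc),s,np.round(w,4))
    m,d,tip,yaw,k,n=leg('wrist',o,c,(int(cc[0])-60,max(0,int(cc[1])-215),int(cc[0])+60,int(cc[1])-15))
    nr=np.array([-d[1],d[0]]); ys,xs=np.nonzero(l==i)
    P=np.array([onz('wrist',o,c,(x,y),.02)[:2] for x,y in zip(xs,ys)]); al=(P-m)@d; ac=(P-m)@nr
    lo,hi=np.percentile(al,[1,99]); g1=tip-d*.130+nr*.005; g2=m+d*(lo+.02)+nr*.005
    print('yaw',yaw,'leg px',k,n,'from tip',g1,'from block',g2,'len',hi-lo,'across',np.percentile(ac,[1,99]))
    return (g1+g2)/2,yaw
E
python3 - <<'E'
from h import *
np.set_printoptions(precision=4,suppress=True)
o,c=snap('wrist','wC'); p,r=tool(o); print(o['clock'],p)
g,yaw=cotter(o,c,(.496,.026)); print(g)
plan([*g,.004],Rdown(yaw),5,50)
E
```

```text
18.25 [0.4963 0.0254 0.1311]
blob [322. 243.] [307, 216, 32, 56, 1686] [0.4958 0.0245 0.02  ]
yaw -17.128943651794742 leg px 998 2005 from tip [0.4921 0.0257] from block [0.4956 0.0246] len 0.03948555705521159 across [-0.0061  0.0159]
[0.4938 0.0252]
[[50,[25.3,-0.6,-0.2],[-0.12,0.06,-0.01]],[50,[25.3,-0.5,-0.2],[-0.12,0.06,-0.01]],[50,[25.2,-0.5,-0.1],[-0.12,0.06,-0.01]],[50,[25.3,-0.6,-0.1],[-0.12,0.06,-0.01]],[50,[25.3,-0.5,-0.1],[-0.12,0.06,-0.01]]]
```

Emit:
carry_out --moves '[[50, [25.3, -0.5, -0.2], [-0.1, 0, 0]], [50, [25.3, -0.5, -0.2], [-0.1, 0, 0]], [50, [25.3, -0.5, -0.1], [-0.1, 0, 0]], [50, [25.3, -0.5, -0.1], [-0.1, 0, 0]], [50, [25.3, -0.5, -0.1], [-0.1, 0, 0]]]'

```text
clock: 18.92
eef_pos: [0.4943, 0.0269, 0.0044]
tcp_rot: [29.7, 89.8, -77.5]
wrist_force: [0.2, -0.7, -0.5]
width: 0.0498
```

Emit:
carry_out --moves '[[10, [0, 0, 0], [0, 0, 0]], [10, [0, 0, 0], [0, 0, 0]], [10, [0, 0, 0], [0, 0, 0]], [10, [0, 0, 0], [0, 0, 0]], [10, [0, 0, 0], [0, 0, 0]]]'

```text
clock: 19.55
eef_pos: [0.4944, 0.0269, 0.0056]
tcp_rot: [34.7, 89.8, -72.5]
wrist_force: [-0.2, -0.6, -0.5]
width: 0.0223
```

Emit:
carry_out --moves '[[10, [-32, 0, 0], [0, 0, 0]], [10, [-32, 0, 0], [0, 0, 0]], [10, [-32, 0, 0], [0, 0, 0]], [10, [-32, 0, 0], [0, 0, 0]], [10, [-32, 0, 0], [0, 0, 0]]]'

```text
clock: 20.18
eef_pos: [0.4937, 0.0277, 0.1663]
tcp_rot: [25.6, 89.8, -81.6]
wrist_force: [0.3, 0.2, -1.1]
width: 0.023
```

```bash
cat >> h.py <<'E'
def held(o,c,box=(320,0,352,215)):
    p,r=tool(o); m,d,tip,yaw,k,n=leg('wrist',o,c,box,z=p[2]-.0015)
    T=r.T@np.array([*(tip-p[:2]),-.0015]); D=r.T@np.array([*d,0]); print('held tip',T*1000,'dir',np.degrees(np.arctan2(D[2],D[1])),k,n,'width',o['width'])
    return T
E
python3 - <<'E'
from h import *
np.set_printoptions(precision=4,suppress=True)
o,c=snap('wrist','wC2'); p,r=tool(o); print(o['clock'],p)
held(o,c)
P,Rr=plan([.46,.17,.17],Rdown(-11),5,10)
P,Rr=plan([.4418,.3334,.13],Rdown(-5),5,10,P,Rr)
E
```

```text
20.175 [0.4937 0.0277 0.1663]
held tip [  1.7444 129.2916   5.6636] dir 0.3540749298047977 3064 3074 width 0.022974818310538266
[[10,[0.0,-15.4,-25.1],[-1.23,0.03,-0.11]],[10,[0.1,-14.9,-25.4],[-1.23,0.03,-0.11]],[10,[0.2,-14.3,-25.8],[-1.23,0.03,-0.11]],[10,[0.1,-13.8,-26.0],[-1.23,0.03,-0.11]],[10,[0.2,-13.2,-26.3],[-1.23,0.03,-0.11]]]
[[10,[8.0,-9.8,-31.4],[-1.2,0.0,-0.0]],[10,[8.0,-9.2,-31.6],[-1.2,0.0,-0.0]],[10,[8.0,-8.5,-31.8],[-1.2,0.0,-0.0]],[10,[8.0,-7.8,-31.9],[-1.2,0.0,-0.0]],[10,[8.0,-7.2,-32.1],[-1.2,0.0,-0.0]]]
```

Emit:
carry_out --moves '[[10, [0, -15.4, -25.1], [-1.2, 0, -0.1]], [10, [0.1, -14.9, -25.4], [-1.2, 0, -0.1]], [10, [0.2, -14.3, -25.8], [-1.2, 0, -0.1]], [10, [0.1, -13.8, -26], [-1.2, 0, -0.1]], [10, [0.2, -13.2, -26.3], [-1.2, 0, -0.1]]]'

```text
clock: 20.85
eef_pos: [0.457, 0.1711, 0.1638]
tcp_rot: [-66.3, 89.5, -167.5]
wrist_force: [-0.2, -0.1, -0.1]
width: 0.0224
```

Emit:
carry_out --moves '[[10, [8, -9.8, -31.4], [-1.2, 0, 0]], [10, [8, -9.2, -31.6], [-1.2, 0, 0]], [10, [8, -8.5, -31.8], [-1.2, 0, 0]], [10, [8, -7.8, -31.9], [-1.2, 0, 0]], [10, [8, -7.2, -32.1], [-1.2, 0, 0]]]'

```text
clock: 21.48
eef_pos: [0.439, 0.3347, 0.1233]
tcp_rot: [-71.3, 89.5, -166.4]
wrist_force: [0.2, -0.6, -1.1]
width: 0.022
```

```bash
cat >> h.py <<'E'
def overpin(o,c,guess,fn):
    """crop around the pin head with the guessed outline"""
    u=proj('wrist',o,c,(*guess,.078)); x0,y0=int(u[0])-80,max(0,int(u[1])-60)
    big=cv2.resize(c['color'][y0:y0+120,x0:x0+160],(800,600),interpolation=cv2.INTER_CUBIC)
    P=[(proj('wrist',o,c,(guess[0]+.014*np.cos(t),guess[1]+.014*np.sin(t),.078))-[x0,y0])*5 for t in np.linspace(0,6.283,60)]
    cv2.polylines(big,[np.array(P).astype(np.int32)],True,(0,0,255),1); cv2.imwrite('pics/'+fn+'.png',big); print('crop',x0,y0,'centre',u)
E
python3 - <<'E'
from h import *
np.set_printoptions(precision=4,suppress=True)
o,c=snap('wrist','wP2b'); p,r=tool(o); print(o['clock'],p,r[:,1])
held(o,c,(325,0,350,100))
overpin(o,c,(.516,.3217),'c7b')
E
```

```text
21.475 [0.439  0.3347 0.1233] [ 0.996  -0.0894 -0.008 ]Traceback (most recent call last):
  File "<stdin>", line 4, in <module>
  File "h.py", line 86, in held
    p,r=tool(o); m,d,tip,yaw,k,n=leg('wrist',o,c,box,z=p[2]-.0015)
                                 ~~~^^^^^^^^^^^^^^^^^^^^^^^^^^^^^^
  File "h.py", line 66, in leg
    Q=W[best[1]]; m=Q.mean(0); d=np.linalg.svd(Q-m)[2][0]; d*=np.sign(d[0]); s=(Q-m)@d
        ~~~~^^^
TypeError: 'NoneType' object is not subscriptable
```

Run:
```python
from h import *
np.set_printoptions(precision=4,suppress=True)
o,c=snap('wrist','wP2b'); p,r=tool(o); print(o['clock'],p,r[:,1])
overpin(o,c,(.516,.3217),'c7b')
held(o,c,(325,0,350,200))
```

```text
21.525 [0.4379 0.3373 0.1223] [ 0.9961 -0.0876 -0.0097]
crop 258 67 centre [338.8749 127.2527]
held tip [  0.2615 128.7065   5.7162] dir -0.11505951168173272 2745 3409 width 0.0224946842273528
```

View pics/c7b.png

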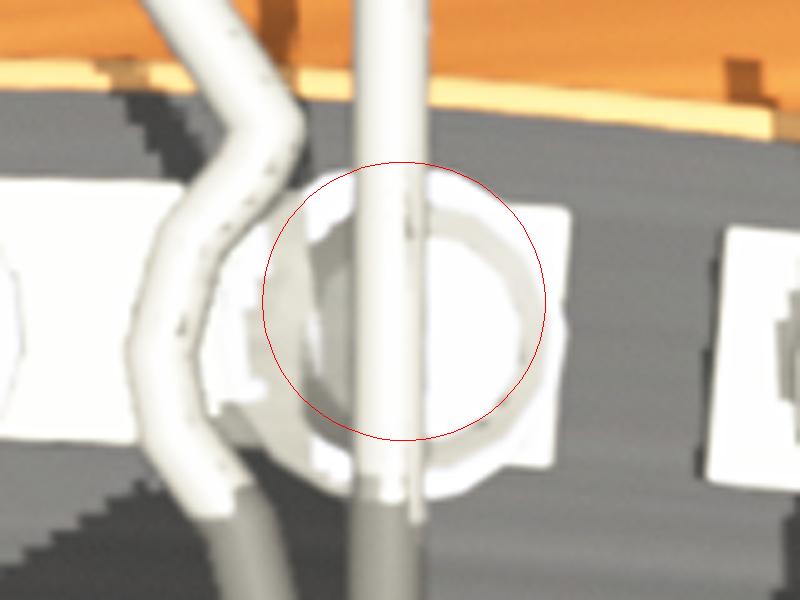

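```bash
cat >> h.py <<'E'
def intool(c,px,xt):
    """point in tool frame on the pixel's ray at tool x = xt (m)"""
    K=np.array(c['camera_matrix']); M=np.array(c['mount']); u=np.array([(px[0]-K[0,2])/K[0,0],(px[1]-K[1,2])/K[1,1]]); t=np.hypot(*u)
    d=M[:3,:3]@np.array([*(u/t*np.sin(t)),np.cos(t)]); e=M[:3,3]; return e+d*(xt-e[0])/d[0]
def avg(n=4):
    A=[]
    for _ in range(n): A.append(ctrl.get_obs()); ctrl.capture('side')
    p=np.mean([tool(a)[0] for a in A],0); r=R.from_matrix([tool(a)[1] for a in A]).mean().as_matrix(); return p,r,np.std([a['eef_pos'] for a in A],0)
E
python3 - <<'E'
from h import *
np.set_printoptions(precision=4,suppress=True)
p,r,s=avg(6); print(p,s); print(r)
o,c=snap('wrist')
q=intool(c,(340.2,134.6),p[2]-.078); l=intool(c,(336.2,134.6),.0017); print('pin tool mm',q*1000,'leg',l*1000, 'pin world',p+r@q)
E
```

```text
[0.439  0.3338 0.1235] [0.0006 0.0009 0.0006]
[[-0.0088  0.996  -0.0892]
 [-0.0024 -0.0893 -0.996 ]
 [-1.     -0.0085  0.0032]]
pin tool mm [45.469  75.9178  9.4634] leg [ 1.7    75.7767  5.7663] pin world [0.5134 0.3175 0.0774]
```

Emit:
carry_out --moves '[[10, [0, -17, 0.8], [0, 0, 0.5]], [10, [0, -17, 0.8], [0, 0, 0]], [10, [0, -17, 0.7], [0, 0, 0]], [10, [0, -17, 0.7], [0, 0, 0]], [10, [0, -17, 0.7], [0, 0, 0]]]'

```text
clock: 22.55
eef_pos: [0.3531, 0.3378, 0.1242]
tcp_rot: [22.7, 89.8, -72.5]
wrist_force: [0.2, -0.2, -0.5]
width: 0.0224
```

Emit:
carry_out --moves '[[10, [16, 0, 0], [0, 0, 0]], [10, [16, 0, 0], [0, 0, 0]], [10, [16, 0, 0], [0, 0, 0]], [10, [15.5, 0, 0], [0, 0, 0]], [10, [0, 0, 0], [0, 0, 0]]]'

```text
clock: 23.18
eef_pos: [0.3534, 0.3366, 0.0585]
tcp_rot: [-26.5, 89.7, -121.7]
wrist_force: [-0.8, 0.3, -1.3]
width: 0.0226
```

Run:
```python
from h import *
np.set_printoptions(precision=4,suppress=True)
p,r,s=avg(6); print(p); print(r)
print('pin in tool',r.T@(np.array([.5134,.3175,.059])-p)*1000,'leg x1.5 z5.7, home y 75')
```

```text
[0.3546 0.3374 0.0603]
[[ 0.0002  0.9959 -0.0903]
 [-0.0029 -0.0903 -0.9959]
 [-1.      0.0005  0.0029]]
pin in tool [  1.4396 159.956    5.4916] leg x1.5 z5.7, home y 75
```

Emit:
carry_out --moves '[[10, [0, 8, 0], [0, 0, 0]], [10, [0, 8, 0], [0, 0, 0]], [10, [0, 8, 0], [0, 0, 0]], [10, [0, 8, 0], [0, 0, 0]], [10, [0, 4, 0], [0, 0, 0]]]'

```text
clock: 24.1
eef_pos: [0.3906, 0.335, 0.0607]
tcp_rot: [24.0, 89.9, -71.2]
wrist_force: [-3.3, 5.4, -0.8]
width: 0.0222
```

Emit:
carry_out --moves '[[10, [0, 4, 0], [0, 0, 0]], [10, [0, 4, 0], [0, 0, 0]], [10, [0, 4, 0], [0, 0, 0]], [10, [0, 4, 0], [0, 0, 0]], [10, [0, 0, 0], [0, 0, 0]]]'

```text
clock: 24.72
eef_pos: [0.4062, 0.3338, 0.0606]
tcp_rot: [22.6, 89.9, -72.5]
wrist_force: [-2.8, 5.4, -1.7]
width: 0.0225
```

Run:
```python
from h import *
np.set_printoptions(precision=4,suppress=True)
o,c=snap('wrist','wP2c'); print(o['wrist_force'],o['ft_torque'],o['width']); ascii(c,220,0,430,270,3,9)
```

```text
[-2.8492  5.4331 -1.6853] [0.9802 0.3952 0.5803] 0.022483339243917395
  0 oooooooooooooooooooooooooooooooooooooooooooooooooooooooooooooooooooooo
  9 oooooooooooooooooooooooooooooo+++++++++++++ooooooooooooooooooooooooooo
 18 ..........................++++#############+++++..o........ooooooooooo
 27 ........................++++##################+++.....................
 36 #######################+++#####################++++...................
 45 ##############+###+####++++####################+++##..............+++.
 54 ###############++###+###++++##################++++#+..............####
 63 ##+############++.+###+..+++++#############++++++##..............+####
 72 ###+#############++.+####..++++++++++++++++++++####+.............+####
 81 ##+#################+.+####......++++++++....######..............#####
 90 #+####################++++##++...++.+###+..########..............#####
 99 ########################+###++###++++##++##########..............#####
108 ......................+####++#####+++###+###.....................#####
117 ....................+###++..........+###+..........
[... 519 characters left out ...]
.........................
189 ............................++.......+++..............................
198 ............................++.......+++..............................
207 ............................++.......+++..............................
216 ............................+++.++++.+++..............................
225 ............................+++.++++.+++.............................K
234 ............................+++......+++............................KK
243 ooooooooooooooo..............++......+++...........................KKK
252 ooooooooooooooooooooooooooo..++.oooo.+++.ooooooooooooooooooooooooooKKK
261 oooooooooooooooooooooooooooo.....++......oooooooooooooooooooooooooKKKK
```

Emit:
carry_out --moves '[[10, [0, 3, -1.5], [0, 0, 0]], [10, [0, 5, 0], [0, 0, 0]], [10, [0, 5, 0], [0, 0, 0]], [10, [0, 5, 0], [0, 0, 0]], [10, [0, 5, 0], [0, 0, 0]]]'

```text
clock: 25.4
eef_pos: [0.4303, 0.3325, 0.061]
tcp_rot: [51.1, 89.8, -44.1]
wrist_force: [0.0, 3.4, -1.1]
width: 0.0227
```

Emit:
carry_out --moves '[[10, [0, 5, 0], [0, 0, 0]], [10, [0, 5, 0], [0, 0, 0]], [10, [0, 3, 0], [0, 0, 0]], [10, [0, 0, 0], [0, 0, 0]], [10, [0, 0, 0], [0, 0, 0]]]'

```text
clock: 26.02
eef_pos: [0.4407, 0.3312, 0.06]
tcp_rot: [-47.6, 89.8, -142.8]
wrist_force: [-3.7, 4.4, -1.1]
width: 0.022
```

Run:
```python
from h import *
np.set_printoptions(precision=4,suppress=True)
o,c=snap('wrist','wP2d'); print(o['wrist_force'],o['ft_torque'],o['width']); ascii(c,220,0,430,270,3,9)
```

```text
[-3.6644  4.3803 -1.0504] [0.9216 0.6598 0.344 ] 0.021992265167167603
  0 oooooooooooooooooooooooooooooooooooooooooooooooooooooooooooooooooooooo
  9 oooooooooooooooooooooooooooooooooooo+###+ooooooooooooooooooooooooooooo
 18 oooooooooooooooooooooooooooooooooooo+##++ooooooooooooooooooooooooooooo
 27 oooooooooooooooooooooooooooooooooooo+###+ooooooooooooooooooooooooooooo
 36 oooooooooooooooooooooooooooooooooooo+###+ooooooooooooooooooooooooooooo
 45 oooooooooooo+###+.oooooooooooooooooo+###+ooooooooooooooooooooooooooooo
 54 ooooooooooooo.+####+oooooooooooooooo+###+ooooooooooooooooooooooooooooo
 63 oooooooooooooooo+####+oooooooooooooo+###+ooooooooooooooooooooooooooooo
 72 oooooooooooooooooo++###+.ooooooooooo+##++ooooooooooooooooooooooooooooo
 81 .....................+####+.........+###+...ooooo..............ooooooo
 90 .......................+####+.......+###+.............................
 99 .......................+###+..+###+++###+#+...........................
108 #####################+####+####+++++++++++++########..................
117 ###################+###++##+++++###########++++####
[... 519 characters left out ...]
...................++####
189 ...........................+++.......+++..............................
198 ...........................+++.......+++..............................
207 ............................++.......+++..............................
216 ............................++.......+++..............................
225 ............................++.......+++..............................
234 ............................+++......+++..............................
243 ............................+++......+++..............................
252 .............................++......+++..............................
261 .................................++...................................
```

Emit:
carry_out --moves '[[42, [0, 0, 0], [0, 0, 0]], [42, [0, 0, 0], [0, 0, 0]], [42, [0, 0, 0], [0, 0, 0]], [42, [-15, 0, 0], [0, 0, 0]], [42, [-35, 0, 0], [0, 0, 0]]]'

```text
clock: 26.7
eef_pos: [0.4412, 0.3304, 0.1103]
tcp_rot: [-24.6, 89.7, -119.8]
wrist_force: [0.2, -0.1, 0.6]
width: 0.0422
```

Emit:
carry_out --moves '[[42, [-35, 0, 0], [0, 0, 0]], [42, [-30, 0, 0], [0, 0, 0]], [42, [0, 0, 0], [0, 0, 0]], [42, [0, 0, 0], [0, 0, 0]], [42, [0, 0, 0], [0, 0, 0]]]'

```text
clock: 27.32
eef_pos: [0.4413, 0.3309, 0.174]
tcp_rot: [-22.0, 89.7, -117.2]
wrist_force: [0.2, -0.4, -0.9]
width: 0.042
```

Run:
```python
from h import *
np.set_printoptions(precision=4,suppress=True)
o,c=snap('wrist','wP2e'); p,r=tool(o); print(o['clock'],p,o['width'])
ascii(c,200,40,440,290,3,9)
P,Rr=plan([.53,.10,.18],Rdown(-12),10,55)
P,Rr=plan([.589,-.075,.13],Rdown(-17),5,55,P,Rr)
```

```text
27.325 [0.4413 0.3309 0.174 ] 0.041953749408220394
 40 oooooooooooooooooooooooooooooooooooooooooooooooooooooooooooooooooooooooooooooooo
 49 oooooooooooooooooooooooooooooooooooooooooooooooooooooooooooooooooooooooooooooooo
 58 oooooooooooooooooooooooooooooooooooooooooooooooooooooooooooooooooooooooooooooooo
 67 ooooooooooooooooooooooooooooooooooooo+##oooooooooooooooooooooooooooooooooooooooo
 76 ooooooooooooooooooooooooooooooooooooo.##ooooooooooooooooooooooooooooooooooooooo+
 85 ooooooooooooooooooooooooooo+##oooooooo##+ooooooooooooooooooooooooooo##.oooooooo+
 94 ooooooooooooooooooooooooooooo+##.ooooo+##oooooooooooooooooooooooooooo##.oooooo+#
103 oo.............................+##+...+##+...++++..............ooo.ooo+##ooooo+#
112 oo.........+++....................##+..##+#++..........................+##...+##
121 oo.#####+########################+####++++##########........+++++.....++###+.##+
130 o+#######+##+....###############+#++++#############+........#####++#+##++++++#+#
139 +############+....################++############+##+........###+++++#+....++####
148 +##########++....+#######
[... 1221 characters left out ...]
oooooooooooooooooooooooo
283 oooooooooooooooooooooooooooooooooooooooooooooooooooooooooooooooooooooooooooooooo
[[55,[-0.5,10.9,22.2],[0.68,0.02,0.01]],[55,[-0.5,11.2,22.1],[0.68,0.02,0.01]],[55,[-0.6,11.4,21.9],[0.68,0.02,0.01]],[55,[-0.5,11.7,21.8],[0.68,0.02,0.01]],[55,[-0.6,12.0,21.7],[0.68,0.02,0.01]]]
[[55,[-0.5,12.2,21.5],[0.68,0.02,0.01]],[55,[-0.6,12.4,21.3],[0.68,0.02,0.01]],[55,[-0.5,12.7,21.2],[0.68,0.02,0.01]],[55,[-0.6,13.0,21.1],[0.68,0.02,0.01]],[55,[-0.5,13.2,20.9],[0.68,0.02,0.01]]]
[[55,[10.0,18.8,31.8],[1.01,0.01,-0.0]],[55,[10.0,19.4,31.4],[1.01,0.01,-0.0]],[55,[10.1,19.9,31.1],[1.01,0.01,-0.0]],[55,[10.0,20.4,30.8],[1.01,0.01,-0.0]],[55,[10.0,21.0,30.4],[1.01,0.01,-0.0]]]
```

Both cotters sit on pins 1 and 2. Next is cotter D.

Emit:
carry_out --moves '[[55, [-0.5, 22.1, 44.3], [1.4, 0, 0]], [55, [-0.5, 23, 43.7], [1.4, 0, 0]], [55, [-0.5, 24, 43.2], [1.4, 0, 0]], [55, [-0.5, 25, 42.5], [1.4, 0, 0]], [55, [-0.5, 26, 42], [1.2, 0, 0]]]'

```text
clock: 28.0
eef_pos: [0.5312, 0.0995, 0.1778]
tcp_rot: [-10.5, 89.8, -112.5]
wrist_force: [0.6, 1.0, 0.3]
width: 0.0552
```

Emit:
carry_out --moves '[[55, [10, 18.8, 31.8], [1, 0, 0]], [55, [10, 19.4, 31.4], [1, 0, 0]], [55, [10, 19.9, 31.1], [1, 0, 0]], [55, [10, 20.4, 30.8], [1, 0, 0]], [55, [10, 21, 30.4], [1, 0, 0]]]'

```text
clock: 28.62
eef_pos: [0.59, -0.0752, 0.1278]
tcp_rot: [-16.5, 89.9, -123.5]
wrist_force: [-0.4, -0.7, 0.0]
width: 0.0548
```

Run:
```python
from h import *
np.set_printoptions(precision=4,suppress=True)
p,r,s=avg(4); print(p,r[2]); o,c=snap('wrist','wD'); o=dict(o); o['eef_pos']=p; o['tcp_rot']=R.from_matrix(r).as_euler('xyz',True)
g,yaw=cotter(o,c,(.589,-.075)); print(g)
plan([*g,.004],Rdown(yaw),5,50,p,r)
```

```text
[ 0.5901 -0.0766  0.1272] [-1.     -0.0011  0.0031]
blob [307. 228.] [291, 199, 33, 58, 1819] [ 0.6044 -0.0708  0.02  ]
yaw -18.501698250227236 leg px 1149 2317 from tip [ 0.6012 -0.0694] from block [ 0.6045 -0.0705] len 0.039042941751570345 across [-0.0063  0.0159]
[ 0.6029 -0.07  ]
[[50,[24.6,2.1,-2.1],[0.28,0.04,0.01]],[50,[24.7,2.1,-2.1],[0.28,0.04,0.01]],[50,[24.6,2.0,-2.1],[0.28,0.04,0.01]],[50,[24.7,2.0,-2.1],[0.28,0.04,0.01]],[50,[24.6,2.1,-2.0],[0.28,0.04,0.01]]]
```

Emit:
carry_out --moves '[[50, [24.6, 2.1, -2.1], [0.3, 0, 0]], [50, [24.6, 2.1, -2.1], [0.3, 0, 0]], [50, [24.6, 2, -2.1], [0.3, 0, 0]], [50, [24.7, 2, -2.1], [0.3, 0, 0]], [50, [24.7, 2, -2], [0.3, 0, 0]]]'

```text
clock: 29.5
eef_pos: [0.6032, -0.0661, 0.0058]
tcp_rot: [39.9, 89.8, -68.4]
wrist_force: [-0.4, 0.6, -0.3]
width: 0.0503
```

Emit:
carry_out --moves '[[10, [0, 0, 0], [0, 0, 0]], [10, [0, 0, 0], [0, 0, 0]], [10, [0, 0, 0], [0, 0, 0]], [10, [0, 0, 0], [0, 0, 0]], [10, [0, 0, 0], [0, 0, 0]]]'

```text
clock: 30.12
eef_pos: [0.6035, -0.0677, 0.0067]
tcp_rot: [44.4, 89.8, -64.1]
wrist_force: [-0.4, -0.8, -0.5]
width: 0.0225
```

Emit:
carry_out --moves '[[10, [-34, 0, 0], [0, 0, 0]], [10, [-34, 0, 0], [0, 0, 0]], [10, [-34, 0, 0], [0, 0, 0]], [10, [-34, 0, 0], [0, 0, 0]], [10, [-34, 0, 0], [0, 0, 0]]]'

```text
clock: 30.75
eef_pos: [0.6029, -0.0672, 0.1773]
tcp_rot: [32.7, 89.8, -75.8]
wrist_force: [0.4, -0.5, -1.3]
width: 0.0223
```

Run:
```python
from h import *
np.set_printoptions(precision=4,suppress=True)
p,r,s=avg(4); print(p,r[2]); o,c=snap('wrist','wD2')
held(o,c)
P,Rr=plan([.50,.17,.18],Rdown(-14),5,10,p,r)
P,Rr=plan([.4498,.4076,.125],Rdown(-10.5),5,10,P,Rr)
```

```text
[ 0.6048 -0.0677  0.1802] [-1.      0.0076  0.002 ]
held tip [  1.8216 129.3101   5.8255] dir 0.4989936584919729 2985 3022 width 0.022386141809784245
[[10,[-0.3,-34.9,-38.4],[-0.89,0.03,-0.09]],[10,[-0.2,-34.4,-39.0],[-0.89,0.03,-0.09]],[10,[-0.2,-33.7,-39.5],[-0.89,0.03,-0.09]],[10,[-0.1,-33.1,-40.1],[-0.89,0.03,-0.09]],[10,[0.0,-32.5,-40.5],[-0.89,0.03,-0.09]]]
[[10,[11.0,-21.3,-43.7],[-0.7,-0.0,0.0]],[10,[11.1,-20.7,-43.9],[-0.7,-0.0,0.0]],[10,[11.0,-20.2,-44.2],[-0.7,-0.0,0.0]],[10,[11.0,-19.6,-44.4],[-0.7,-0.0,0.0]],[10,[11.0,-19.1,-44.6],[-0.7,-0.0,0.0]]]
```

Emit:
carry_out --moves '[[10, [-0.3, -34.9, -38.4], [-0.9, 0, 0]], [10, [-0.2, -34.4, -39], [-0.9, 0, 0]], [10, [-0.2, -33.7, -39.5], [-0.9, 0, 0]], [10, [-0.1, -33.1, -40.1], [-0.9, 0, 0]], [10, [0, -32.5, -40.5], [-0.9, 0, 0]]]'

```text
clock: 31.62
eef_pos: [0.4961, 0.1716, 0.1737]
tcp_rot: [-34.1, 89.7, -138.0]
wrist_force: [0.9, 0.7, -0.5]
width: 0.0222
```

Emit:
carry_out --moves '[[10, [11, -21.3, -43.7], [-0.7, 0, 0]], [10, [11.1, -20.7, -43.9], [-0.7, 0, 0]], [10, [11, -20.2, -44.2], [-0.7, 0, 0]], [10, [11, -19.6, -44.4], [-0.7, 0, 0]], [10, [11, -19.1, -44.6], [-0.7, 0, 0]]]'

```text
clock: 32.25
eef_pos: [0.4461, 0.4084, 0.1174]
tcp_rot: [-19.6, 89.7, -120.1]
wrist_force: [0.8, -0.8, -0.8]
width: 0.022
```

Run:
```python
from h import *
np.set_printoptions(precision=4,suppress=True)
p,r,s=avg(6); print(p); print(r); o,c=snap('wrist','wP3b'); o=dict(o); o['eef_pos']=p; o['tcp_rot']=R.from_matrix(r).as_euler('xyz',True)
overpin(o,c,(.5225,.3885),'c8')
held(o,c,(325,0,350,200))
print(intool(c,proj('wrist',o,c,(.5225,.3885,.078)),p[2]-.078)*1000)
```

```text
[0.4454 0.409  0.117 ]
[[-0.0039  0.9838 -0.1795]
 [-0.0048 -0.1795 -0.9837]
 [-1.     -0.003   0.0054]]
crop 254 66 centre [334.1878 126.9297]
held tip [  1.1413 129.0534   5.7281] dir 0.07700027067327797 2868 3585 width 0.022274255807219995
[39.0462 79.644   6.1648]
```

View pics/c8.png

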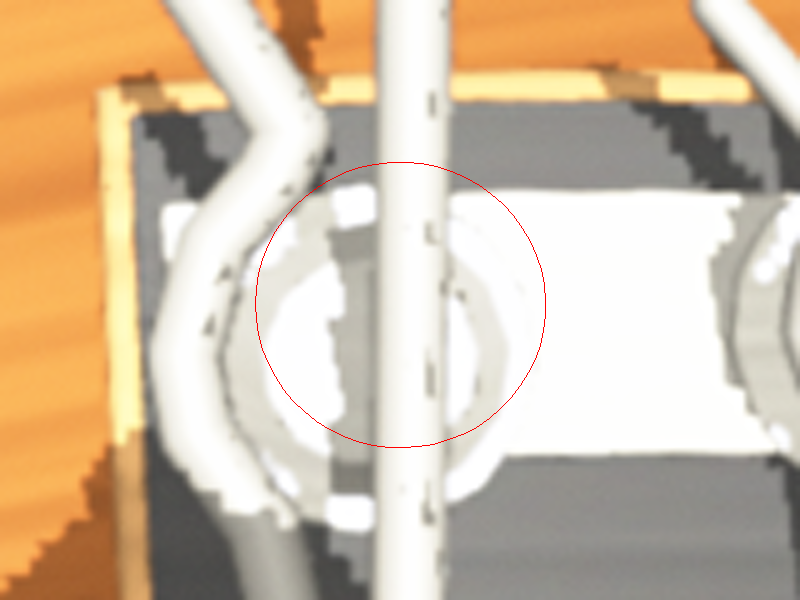

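Run:
```python
from h import *
np.set_printoptions(precision=4,suppress=True)
p,r,s=avg(2); o,c=snap('wrist'); p=np.array([.4454,.409,.117])
q=intool(c,(328,137.4),.039); l=intool(c,(254+413/5,137.4),.0022); print('pin',q*1000,'leg',l*1000,p+r@q)
```

```text
pin [39.     74.5109  3.1907] leg [ 2.2    74.7022  5.8723] [0.5181 0.3921 0.0781]
```

Emit:
carry_out --moves '[[10, [0, -17, -0.6], [0, 0, 0]], [10, [0, -17, -0.6], [0, 0, 0]], [10, [0, -17, -0.5], [0, 0, 0]], [10, [0, -17, -0.5], [0, 0, 0]], [10, [0, -17, -0.5], [0, 0, 0]]]'

```text
clock: 33.38
eef_pos: [0.3633, 0.4263, 0.1205]
tcp_rot: [25.9, 89.8, -74.6]
wrist_force: [0.2, -0.2, -0.9]
width: 0.0224
```

Emit:
carry_out --moves '[[10, [14, 0, 0], [0, 0, 0]], [10, [14, 0, 0], [0, 0, 0]], [10, [14, 0, 0], [0, 0, 0]], [10, [14.5, 0, 0], [0, 0, 0]], [10, [0, 0, 0], [0, 0, 0]]]'

```text
clock: 34.0
eef_pos: [0.364, 0.4247, 0.0617]
tcp_rot: [-15.3, 89.7, -115.8]
wrist_force: [-0.4, 0.2, -0.5]
width: 0.0227
```

Run:
```python
from h import *
np.set_printoptions(precision=4,suppress=True)
p,r,s=avg(6); print(p); print(r)
print('pin in tool',r.T@(np.array([.5181,.3921,.059])-p)*1000,'leg x2 z5.8, home y 75')
```

```text
[0.365  0.4257 0.0636]
[[ 0.0003  0.9833 -0.182 ]
 [-0.0029 -0.182  -0.9833]
 [-1.      0.0009  0.0028]]
pin in tool [  4.7492 156.685    5.1108] leg x2 z5.8, home y 75
```

Emit:
carry_out --moves '[[10, [2.2, 0, -0.5], [0, 0, 0]], [10, [0, 8, 0], [0, 0, 0]], [10, [0, 8, 0], [0, 0, 0]], [10, [0, 8, 0], [0, 0, 0]], [10, [0, 7, 0], [0, 0, 0]]]'

```text
clock: 34.92
eef_pos: [0.3962, 0.4205, 0.0618]
tcp_rot: [28.0, 89.8, -72.5]
wrist_force: [-0.2, 0.7, -1.6]
width: 0.0225
```

Emit:
carry_out --moves '[[10, [0, 4, 0], [0, 0, 0]], [10, [0, 4, 0], [0, 0, 0]], [10, [0, 4, 0], [0, 0, 0]], [10, [0, 4, 0], [0, 0, 0]], [10, [0, 0, 0], [0, 0, 0]]]'

```text
clock: 35.55
eef_pos: [0.4114, 0.4177, 0.0618]
tcp_rot: [27.6, 89.8, -72.9]
wrist_force: [0.2, 0.0, -0.6]
width: 0.0226
```

Run:
```python
from h import *
np.set_printoptions(precision=4,suppress=True)
o,c=snap('wrist','wP3c'); print(o['wrist_force'],o['ft_torque'],o['width'],o['eef_pos']); ascii(c,220,0,430,270,3,9)
```

```text
[ 0.1937  0.0425 -0.5808] [0.0048 0.0224 0.0873] 0.02264864018219519 [0.4114 0.4177 0.0618]
  0 ooooooooooooooooooooooooooo.oooooo#++++++##+++++#oo.oooooooooooooooooo
  9 ooooooooooooooooo.............++++###############+++..................
 18 oooooooooooooooooo...........+++###################+++................
 27 oooooooooooooooooo....######++++####################+++###############
 36 ooooooooooooooooo..+++######++++####################+++###############
 45 oooooooooooooooooo+####+####++++++################++++###############+
 54 oooooooooooooooooo..+####+#++..+++++++########+++++++#################
 63 oooooooooooooooooo.o..+####+++....+++++++++++++++++###################
 72 oooooooooooooooooo.....++####++................K+#####################
 81 oooooooooooooooooo.....++++####++....+###+....########################
 90 oooooooooooooooooo..........+####+#+++###+#########...................
 99 oooooooooooooooooo..+......+###++#++++##++#####+......................
108 oooooooooooooooooo......+#####+......+###+............................
117 oooooooooooooooooo.....+###+.
[... 541 characters left out ...]
.........................
189 oooooooooooooooooooooo.......+++.....+###.............................
198 oooooooooooooooooooooo.......+++.....+++#.............................
207 oooooooooooooooooooooo.......+++.++..+++..............................
216 oooooooooooooooooooooo.......+++.....+++..............................
225 oooooooooooooooooooooo.......+++.....+++..............................
234 oooooooooooooooooooooooooooo.+++.ooo.+++.ooooooooooo...o.ooooooooooooo
243 oooooooooooooooooooooooooooo.+++.ooo.+++.ooooooooooooooooooooooooooooo
252 oooooooooooooooooooooooooooo.+++.ooo.+++.ooooooooooooooooooooooooooooo
261 oooooooooooooooooooooooooooo..+++++++++..ooooooooooooooooooooooooooooo
```

Emit:
carry_out --moves '[[10, [0, 3, 0.7], [0, 0, 0]], [10, [0, 5, 0], [0, 0, 0]], [10, [0, 5, 0], [0, 0, 0]], [10, [0, 5, 0], [0, 0, 0]], [10, [0, 5, 0], [0, 0, 0]]]'

```text
clock: 36.22
eef_pos: [0.4343, 0.4132, 0.0621]
tcp_rot: [55.2, 89.9, -45.3]
wrist_force: [-0.7, 2.9, -1.5]
width: 0.0223
```

Emit:
carry_out --moves '[[10, [0, 5, 0], [0, 0, 0]], [10, [0, 5, 0], [0, 0, 0]], [10, [0, 3, 0], [0, 0, 0]], [10, [0, 0, 0], [0, 0, 0]], [10, [0, 0, 0], [0, 0, 0]]]'

```text
clock: 36.85
eef_pos: [0.4462, 0.4102, 0.0616]
tcp_rot: [11.5, 89.8, -89.0]
wrist_force: [-0.4, 0.9, -1.0]
width: 0.0221
```

Run:
```python
from h import *
np.set_printoptions(precision=4,suppress=True)
o,c=snap('wrist','wP3d'); print(o['wrist_force'],o['ft_torque'],o['width']); ascii(c,220,0,430,270,3,9)
```

```text
[-0.38    0.9278 -1.04  ] [ 0.0294  0.043  -0.0515] 0.022109978792373027
  0 oooooooooooooooooooooooooooooooooooooooooooooooooooooooooooooooooooooo
  9 ooooooooooooooooooooooooooooooooooooo+###+oooooooooooooooooooooooooooo
 18 ooooooooooooooooooooooooooooooooooooo+##++oooooooooooooooooooooooooooo
 27 ooooooooooooooooooooooooooooooooooooo+###+oooooooooooooooooooooooooooo
 36 ooooooooooooooooooo.+oooooooooooooooo+##++ooooooooooooooooooooooooooo.
 45 oooooooooooooooooo+####+ooooooooooooo+###+oooooooooooooooooooooooooooo
 54 oooooooooooooooooooo+####+ooooooooooo+###+oooooooooooooooooooooooooooo
 63 oooooooooooooooooooooo+####+oooooooo.+###+.................ooooooooooo
 72 oooooooooooooooo........+####+.......+###+............................
 81 oooooooooooooooo..........+####+.....+###+............................
 90 ooooooooooooooooo.o.........+####+..++##+++...+++++++....++...........
 99 oooooooooooooooo..o..######+####+#+++++++++++++#######################
108 ooooooooooooooooo.o..########++++++############++####################+
117 ooooooooooooooooo....+#+###+++++################
[... 522 characters left out ...]
.........................
189 oooooooooooooooooooo.........+++.....+###.............................
198 oooooooooooooooooooo.........+++.....++++.............................
207 ooooooooooooooooooooo........+++.....+++..............................
216 ooooooooooooooooooooo........+++.....+++..............................
225 ooooooooooooooooooooo........+++.....+++..............................
234 ooooooooooooooooooooo........+++.....+++..............................
243 ooooooooooooooooooooo........+++.....+++..............................
252 oooooooooooooooooooooo.......+++.....+++..............................
261 oooooooooooooooooooooo........+++++++++...............................
```

Emit:
carry_out --moves '[[10, [0, 1.5, 0], [0, 0, 0]], [10, [0, 1.5, 0], [0, 0, 0]], [10, [0, 0, 0], [0, 0, 0]], [10, [0, 0, 0], [0, 0, 0]], [10, [0, 0, 0], [0, 0, 0]]]'

```text
clock: 37.52
eef_pos: [0.4493, 0.4099, 0.0618]
tcp_rot: [25.1, 89.8, -75.4]
wrist_force: [0.1, 0.4, -0.4]
width: 0.0227
```

Run:
```python
from h import *
np.set_printoptions(precision=4,suppress=True)
o,c=snap('wrist','wP3d2'); print(o['wrist_force'],o['ft_torque'],o['width']); ascii(c,250,80,400,180,3,6)
```

```text
[ 0.1202  0.3745 -0.4435] [ 0.0491  0.0161 -0.0262] 0.02265080236110774
 80 ooooooo.o.......+####+.....+###+..................
 86 ooooooo.o........+####+....+###+..................
 92 ooooooo.o.........+####+...+##++..................
 98 ooooooo..........+####++++++###+##+###############
104 ooooooo....+#########+##++++#++++#################
110 ooooooo....+##+####++##+++++++++++++++############
116 ooooooo....+#+###++##+++++###########+++##########
122 ooooooo....+####+++++++################+##########
128 ooooooo.....+###++++++##################+++#######
134 ooooooo....+###++++++####################++#######
140 ooooooo....+####.++++#####################++######
146 ooooooo.....+###.++++####################+++######
152 ooooooo.....+####++++####################+++######
158 oooooooo.....+###+++++##################+++#######
164 oooooooooo...+.+###+++++###############+++########
170 oooooooooo.......+#+#++++++#########+++++.........
176 oooooooooo........+++.++++++++++++++++++..........
```

Emit:
carry_out --moves '[[42, [0, 0, 0], [0, 0, 0]], [42, [0, 0, 0], [0, 0, 0]], [42, [0, 0, 0], [0, 0, 0]], [42, [-15, 0, 0], [0, 0, 0]], [42, [-35, 0, 0], [0, 0, 0]]]'

```text
clock: 38.2
eef_pos: [0.4482, 0.4093, 0.1112]
tcp_rot: [-18.1, 89.7, -118.6]
wrist_force: [0.3, -0.2, -0.2]
width: 0.042
```

Emit:
carry_out --moves '[[42, [-35, 0, 0], [0, 0, 0]], [42, [-30, 0, 0], [0, 0, 0]], [42, [0, 0, 0], [0, 0, 0]], [42, [0, 0, 0], [0, 0, 0]], [42, [0, 0, 0], [0, 0, 0]]]'

```text
clock: 38.83
eef_pos: [0.4484, 0.4096, 0.1749]
tcp_rot: [-14.9, 89.7, -115.4]
wrist_force: [-0.6, -0.9, -0.1]
width: 0.042
```

Run:
```python
from h import *
np.set_printoptions(precision=4,suppress=True)
p,r,s=avg(3);o,c=snap('wrist','wP3e'); print(o['clock'],p,o['width'])
ascii(c,200,40,560,290,4,10)
P,Rr=plan([.41,.097,.135],Rdown(5.8,25),10,55,p,r)
```

```text
38.975 [0.4485 0.4097 0.175 ] 0.04200402737915775
 40 oooooooooooooooooooooooooooooooooooooooooooooooooooooooooooooooooooooooooooooooooooooooooo
 50 oooooooooooooooooooooooooooooooooooooooooooooooooooooooooooooooooooooooooooooooooooooooooo
 60 ooooooooooooooooooooooooooooooo+#oooooooooooooooooooo+#ooooooooooooooooooooooooooooooooooo
 70 ooooooooooooooooooooooooooooooo+#ooooooooooooooooooooo##ooooooooooooooooooooooooo+#ooooooo
 80 oooooooooooooooooooooooo#.ooooo+#ooooooooooooo##oooooo+#ooooooooooooooooo+#oooooo#.ooooooo
 90 oooooooooooooooooooooooo.##oooo+#oooooooooooooo+##oooo+#.ooooooooooooooooo+#oooo.#oooooooo
100 oooooooooooooooooooooo.+..+#+..+#+++++++++++......##...##...............o..+#...+#oooooooo
110 oooooooooooooooooooooo..++..#+.+#++.+++++++++++....+###+#+.................++#+.#.oooooooo
120 oooooooooooooooooooooo..+#+#+#+################++#+#...++######...+##++##++#+##.+++#oooooo
130 oooooooooooooooooooooo..+##++##################+++#+..++########+.+#++++.+#..+.++######ooo
140 ooooooooooooooooooooooo.++#.+########+##########+++#...+########..+##+++.+#....++######ooo
150 o
[... 1035 characters left out ...]
oooo
260 ooooooooooooooooooooooooooKKKKKKKooooooooooooooooooooooooooooooooooooooooooooooooooooooooo
270 oooooooooooooooooooooooooooooooooooooooooooooooooooooooooooooooooooooooooooooooooooooooooo
280 oooooooooooooooooooooooooooooooooooooooooooooooooooooooooooooooooooooooooooooooooooooooooo
[[55,[4.1,1.9,31.4],[-1.61,-0.33,-2.47]],[55,[4.3,1.2,31.5],[-1.61,-0.33,-2.47]],[55,[4.4,0.5,31.4],[-1.61,-0.33,-2.47]],[55,[4.6,-0.2,31.5],[-1.61,-0.33,-2.47]],[55,[4.8,-0.8,31.3],[-1.61,-0.33,-2.47]]]
[[55,[5.0,-1.6,31.4],[-1.61,-0.33,-2.47]],[55,[5.3,-2.2,31.2],[-1.61,-0.33,-2.47]],[55,[5.5,-2.8,31.1],[-1.61,-0.33,-2.47]],[55,[5.9,-3.5,31.1],[-1.61,-0.33,-2.47]],[55,[6.2,-4.0,30.8],[-1.61,-0.33,-2.47]]]
```

Emit:
carry_out --moves '[[55, [4.1, 1.9, 31.4], [-1.6, -0.3, -2.5]], [55, [4.3, 1.2, 31.5], [-1.6, -0.3, -2.5]], [55, [4.4, 0.5, 31.4], [-1.6, -0.3, -2.5]], [55, [4.6, -0.2, 31.5], [-1.6, -0.3, -2.5]], [55, [4.8, -0.8, 31.3], [-1.6, -0.3, -2.5]]]'

```text
clock: 39.65
eef_pos: [0.4298, 0.253, 0.1559]
tcp_rot: [-86.5, 77.4, -178.9]
wrist_force: [0.6, 0.3, -0.5]
width: 0.0551
```

Emit:
carry_out --moves '[[55, [5, -1.6, 31.4], [-1.6, -0.3, -2.5]], [55, [5.3, -2.2, 31.2], [-1.6, -0.3, -2.5]], [55, [5.5, -2.8, 31.1], [-1.6, -0.3, -2.5]], [55, [5.9, -3.5, 31.1], [-1.6, -0.3, -2.5]], [55, [6.2, -4, 30.8], [-1.6, -0.3, -2.5]]]'

```text
clock: 40.28
eef_pos: [0.4103, 0.0968, 0.1352]
tcp_rot: [-91.0, 64.8, -175.2]
wrist_force: [0.2, 1.4, 0.2]
width: 0.0552
```

Run:
```python
from h import *
np.set_printoptions(precision=4,suppress=True)
p,r,s=avg(4);o,c=snap('wrist','wB'); print(o['clock'],p,r,o['qpos']); o=dict(o); o['eef_pos']=p; o['tcp_rot']=R.from_matrix(r).as_euler('xyz',True)
for i,s,cc in blobs('wrist',o,c)[0]: print(s,cc,onz('wrist',o,c,cc,.02))
g,yaw=cotter(o,c,(.381,.097)); print(g)
```

```text
40.475 [0.4103 0.096  0.1347] [[-0.4243  0.9003  0.0977]
 [-0.0357  0.0911 -0.9952]
 [-0.9048 -0.4257 -0.0065]] [  0.6157   5.4401 116.4917  -1.7382  83.0919  85.5362]
[132, 0, 7, 161, 272] [134.1397  68.1654] [0.4811 0.2183 0.02  ]
[0, 126, 26, 55, 915] [  9.3475 156.071 ] [0.4196 0.3536 0.02  ]
[35, 130, 47, 61, 1842] [ 59.7476 158.2508] [0.416  0.2964 0.02  ]
[425, 174, 43, 39, 783] [444.5951 193.2452] [0.4062 0.0087 0.02  ]
[307, 183, 33, 52, 1561] [322.3434 209.1185] [0.3823 0.0933 0.02  ]
[629, 189, 11, 31, 192] [635.5885 204.3073] [ 0.4266 -0.1864  0.02  ]
[511, 212, 39, 45, 1181] [529.4513 235.5385] [ 0.3766 -0.0809  0.02  ]
[24, 300, 616, 180, 54862] [328.5765 421.0846] [-0.0161  0.0442  0.02  ]
[0, 407, 35, 73, 923] [ 16.584  443.5926] [-1.0019  1.3517  0.02  ]
blob [322. 209.] [307, 183, 33, 52, 1561] [0.3823 0.0933 0.02  ]
yaw 3.712142267725745 leg px 915 1883 from tip [0.3752 0.0924] from block [0.3792 0.0926] len 0.04384452633032486 across [-0.0055  0.0164]
[0.3772 0.0925]
```

Run:
```python
from h import *
p,r,s=avg(2)
P,Rr=plan([.39,.0935,.06],Rdown(3.7,25),5,50,p,r)
P,Rr=plan([.378,.0925,.008],Rdown(3.7,25),5,50,P,Rr)
```

```text
[[50,[15.5,2.6,0.7],[0.39,0.09,0.01]],[50,[15.4,2.6,0.6],[0.39,0.09,0.01]],[50,[15.5,2.6,0.7],[0.39,0.09,0.01]],[50,[15.4,2.5,0.7],[0.39,0.09,0.01]],[50,[15.5,2.6,0.6],[0.39,0.09,0.01]]]
[[50,[10.4,2.2,0.0],[0.0,0.0,-0.0]],[50,[10.5,2.2,0.1],[0.0,0.0,-0.0]],[50,[10.4,2.3,0.0],[0.0,0.0,-0.0]],[50,[10.5,2.2,0.1],[0.0,0.0,-0.0]],[50,[10.4,2.2,0.0],[0.0,0.0,-0.0]]]
```

Emit:
carry_out --moves '[[50, [15.5, 2.6, 0.7], [0.4, 0.1, 0]], [50, [15.4, 2.6, 0.6], [0.4, 0.1, 0]], [50, [15.5, 2.6, 0.7], [0.4, 0.1, 0]], [50, [15.4, 2.5, 0.7], [0.4, 0.1, 0]], [50, [15.5, 2.6, 0.6], [0.4, 0.1, 0]]]'

```text
clock: 41.25
eef_pos: [0.3893, 0.0929, 0.0588]
tcp_rot: [-90.0, 64.9, -176.4]
wrist_force: [0.5, -0.1, 0.3]
width: 0.0498
```

Emit:
carry_out --moves '[[50, [10.4, 2.2, 0], [0, 0, 0]], [50, [10.5, 2.2, 0], [0, 0, 0]], [50, [10.4, 2.3, 0], [0, 0, 0]], [50, [10.5, 2.2, 0], [0, 0, 0]], [50, [10.4, 2.2, 0], [0, 0, 0]]]'

```text
clock: 41.88
eef_pos: [0.3777, 0.0923, 0.0074]
tcp_rot: [-90.0, 64.9, -176.3]
wrist_force: [0.6, 0.3, -0.3]
width: 0.0502
```

Run:
```python
from h import *
np.set_printoptions(precision=4,suppress=True)
p,r,s=avg(4); o=ctrl.get_obs(); print(p,r,o['qpos'],o['wrist_force'])
```

```text
[0.3769 0.0922 0.007 ] [[-0.4244  0.9033  0.0636]
 [-0.027   0.0576 -0.998 ]
 [-0.9051 -0.4252 -0.0001]] [ -0.2271  14.4775 122.9628  -1.7784  67.616   87.1657] [-0.1693  0.3048  0.1504]
```

Emit:
carry_out --moves '[[10, [0, 0, 0], [0, 0, 0]], [10, [0, 0, 0], [0, 0, 0]], [10, [0, 0, 0], [0, 0, 0]], [10, [0, 0, 0], [0, 0, 0]], [10, [0, 0, 0], [0, 0, 0]]]'

```text
clock: 42.7
eef_pos: [0.3787, 0.0923, 0.0087]
tcp_rot: [-90.0, 65.0, -176.3]
wrist_force: [1.0, -0.1, 4.4]
width: 0.0225
```

Emit:
carry_out --moves '[[10, [-29, -13.6, 0], [0, 0, 0]], [10, [-29, -13.6, 0], [0, 0, 0]], [10, [-29, -13.6, 0], [0, 0, 0]], [10, [-29, -13.6, 0], [0, 0, 0]], [10, [-29, -13.6, 0], [0, 0, 0]]]'

```text
clock: 43.32
eef_pos: [0.3767, 0.0922, 0.1681]
tcp_rot: [-90.0, 64.8, -176.3]
wrist_force: [0.2, 0.4, -1.9]
width: 0.0222
```

Run:
```python
from h import *
np.set_printoptions(precision=4,suppress=True)
o,c=snap('side','side1'); print(o['width'])
for n,px,z in [('F+y',(294.2,321),.05),('B+y',(383,321),.05),('F-y',(290,432),.05),('B-y',(402.2,433.8),.05)]: print(n,onz('side',o,c,px,z))
# turnbutton rib top ends (sd 238,412)-(222,470)... and lid corners (440,265),(492,442)
for n,px,z in [('rib a',(140+238*.6,90+412*.6),.098),('rib b',(140+222*.6,90+468*.6),.098),('lid top +y',(140+438*.6,90+266*.6),.2),('lid top -y',(140+490*.6,90+443*.6),.2),('knob',(140+500*.6,90+368*.6),.17)]: print(n,onz('side',o,c,px,z))
o,c=snap('wrist','wB2'); p,r=tool(o); print(p); ascii(c,260,0,400,300,3,9)
p,r,s=avg(3)
P,Rr=plan([.45,-.08,.2],Rdown(-43,25),5,10,p,r)
P,Rr=plan([.50,-.22,.2],Rdown(-90,25),5,10,P,Rr)
```

```text
0.022191218736168344
F+y [ 0.4134 -0.1953  0.05  ]
B+y [ 0.569  -0.2118  0.05  ]
F-y [ 0.3892 -0.4074  0.05  ]
B-y [ 0.5436 -0.4278  0.05  ]
rib a [ 0.389  -0.2758  0.098 ]
rib b [ 0.371  -0.3389  0.098 ]
lid top +y [ 0.5877 -0.2042  0.2   ]
lid top -y [ 0.5663 -0.4209  0.2   ]
knob [ 0.6159 -0.316   0.17  ]
[0.3791 0.0923 0.1723]
  0 oooooooooooooooooooooo.++++++.ooooooooooooooooo
  9 oooooooooooooooooooooo.++++++.ooooooooooooooooo
 18 oooooooooooooooooooooo.++++++.ooooooooooooooooo
 27 oooooooooooooooooooooo.++++++.ooooooooooooooooo
 36 +.oooooooooooooooooooo.++++++.ooooooooooooooooo
 45 ++++.ooooooooooooooooo.++++++oooooooooooooooooo
 54 ++++++.ooooooooooooooo.++++++oooooooooooooooooo
 63 .+++++++.ooooooooooooo.++++++oooooooooooooooooo
 72 oo..++++++.ooooooooooo.++++++oooooooooooooooooo
 81 ooooo.++++++..oooooooo.+++++.oooooooooooooooooo
 90 ooooooo.+++++++.oooooo.+++++.oooooooooooooooooo
 99 ooooooooo.+++++++.oooo.+++++.oooooooooooooooooo
108 ooooooooooo..+++++.ooo.+++++.oooooooooooooooooo
117 ooooooooo.++++++.ooooo.+++++.oooooooooooooooooo
126 ooooooo+++++++.ooooooo.+++++.oooooo
[... 706 characters left out ...]
o++++.oooo+++++ooooooooooooooooooo
261 oooooooooooooo.+++.oooo++++.ooooooooooooooooooo
270 oooooooooooooo++++......+++oooooooooooooooooooo
279 oooooooooooo..++++++++++++++.oooooooooooooooooo
288 oooooooooooo++++.KKKKKKKK.+++.ooooooooooooooooo
297 oooooo.....KKKKKKKKKKKKKKKKKKKK....oooooooooooo
[[10,[-10.8,8.4,35.3],[8.46,3.94,-0.02]],[10,[-13.1,13.4,32.8],[8.46,3.94,-0.02]],[10,[-15.2,18.1,29.6],[8.46,3.94,-0.02]],[10,[-17.2,22.1,25.5],[8.46,3.94,-0.02]],[10,[-18.8,25.5,20.7],[8.46,3.94,-0.02]]]
[[10,[-11.2,23.9,13.6],[8.52,3.97,-0.0]],[10,[-11.9,25.7,9.2],[8.52,3.97,-0.0]],[10,[-12.4,26.6,4.4],[8.52,3.97,-0.0]],[10,[-12.6,26.9,-0.4],[8.52,3.97,-0.0]],[10,[-12.3,26.6,-5.3],[8.52,3.97,-0.0]]]
```

Run:
```python
from h import *
p,r,s=avg(3); print(p)
P,Rr=plan([.42,-.10,.19],Rdown(44,25),5,10,p,r)
P,Rr=plan([.5026,-.369,.17],Rdown(83.5,25),10,10,P,Rr)
```

```text
[0.3764324  0.09221987 0.16646577]
[[10,[-6.9,3.6,38.9],[-7.31,-3.43,0.05]],[10,[-4.6,-1.3,39.4],[-7.31,-3.43,0.05]],[10,[-2.2,-6.4,39.2],[-7.31,-3.43,0.05]],[10,[0.1,-11.3,38.0],[-7.31,-3.43,0.05]],[10,[2.2,-16.0,36.3],[-7.31,-3.43,0.05]]]
[[10,[7.2,-10.7,25.1],[-3.58,-1.67,-0.0]],[10,[7.9,-12.3,24.1],[-3.58,-1.67,-0.0]],[10,[8.6,-13.7,23.1],[-3.58,-1.67,-0.0]],[10,[9.3,-15.1,21.9],[-3.58,-1.67,-0.0]],[10,[9.9,-16.5,20.7],[-3.58,-1.67,-0.0]]]
[[10,[10.5,-17.7,19.3],[-3.58,-1.67,-0.0]],[10,[11.0,-18.9,17.8],[-3.58,-1.67,-0.0]],[10,[11.5,-19.9,16.3],[-3.58,-1.67,-0.0]],[10,[12.0,-20.9,14.7],[-3.58,-1.67,-0.0]],[10,[12.3,-21.8,13.0],[-3.58,-1.67,-0.0]]]
```

Emit:
carry_out --moves '[[10, [-6.9, 3.6, 38.9], [-7.3, -3.4, 0]], [10, [-4.6, -1.3, 39.4], [-7.3, -3.4, 0]], [10, [-2.2, -6.4, 39.2], [-7.3, -3.4, 0]], [10, [0.1, -11.3, 38], [-7.3, -3.4, 0]], [10, [2.2, -16, 36.3], [-7.3, -3.4, 0]]]'

```text
clock: 44.35
eef_pos: [0.4208, -0.101, 0.1905]
tcp_rot: [-90.5, 64.9, -136.2]
wrist_force: [0.5, -0.2, -2.0]
width: 0.0223
```

Emit:
carry_out --moves '[[10, [7.2, -10.7, 25.1], [-3.6, -1.7, 0]], [10, [7.9, -12.3, 24.1], [-3.6, -1.7, 0]], [10, [8.6, -13.7, 23.1], [-3.6, -1.7, 0]], [10, [9.3, -15.1, 21.9], [-3.6, -1.7, 0]], [10, [9.9, -16.5, 20.7], [-3.6, -1.7, 0]]]'

```text
clock: 44.98
eef_pos: [0.4618, -0.235, 0.18]
tcp_rot: [-90.4, 65.0, -116.4]
wrist_force: [0.5, 0.4, -0.6]
width: 0.0222
```

Emit:
carry_out --moves '[[10, [10.5, -17.7, 19.3], [-3.6, -1.7, 0]], [10, [11, -18.9, 17.8], [-3.6, -1.7, 0]], [10, [11.5, -19.9, 16.3], [-3.6, -1.7, 0]], [10, [12, -20.9, 14.7], [-3.6, -1.7, 0]], [10, [12.3, -21.8, 13], [-3.6, -1.7, 0]]]'

```text
clock: 45.6
eef_pos: [0.5033, -0.3692, 0.1698]
tcp_rot: [-90.1, 65.0, -96.3]
wrist_force: [-0.7, 0.1, -1.4]
width: 0.0222
```

Run:
```python
from h import *
np.set_printoptions(precision=4,suppress=True)
p,r,s=avg(4); o,c=snap('wrist','wCase'); print(o['clock'],p,r,o['width'],o['qpos'])
P,Rr=plan([.5026,-.369,.06],Rdown(83.5,25),5,10,p,r)
print(P-p)
```

```text
45.8 [ 0.5031 -0.3703  0.17  ] [[-0.0468  0.0989  0.994 ]
 [-0.4199  0.9009 -0.1094]
 [-0.9063 -0.4225 -0.0007]] 0.02266375185046929 [-37.1997   9.1881 108.1747 -27.1814  52.5478 -16.0004]
[[10,[19.8,9.5,-0.1],[0.04,0.01,-0.0]],[10,[19.9,9.5,-0.1],[0.04,0.01,-0.0]],[10,[19.8,9.6,-0.2],[0.04,0.01,-0.0]],[10,[19.8,9.5,-0.1],[0.04,0.01,-0.0]],[10,[19.9,9.5,-0.1],[0.04,0.01,-0.0]]]
[-0.0005  0.0013 -0.11  ]
```

View pics/wCase.png

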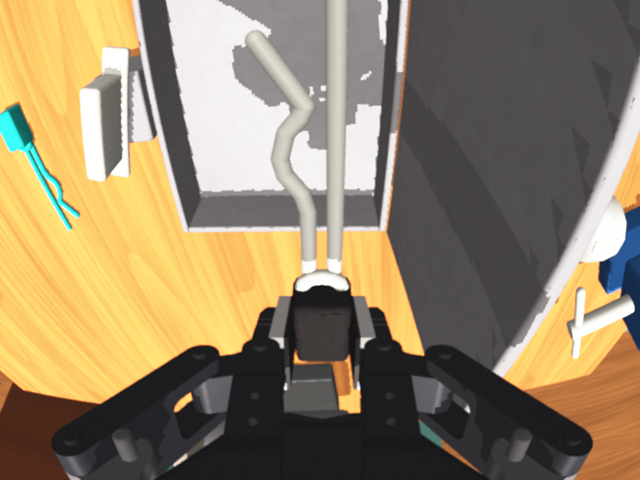

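Run:
```python
from h import *
np.set_printoptions(precision=4,suppress=True)
p,r,s=avg(3); o,c=snap('wrist'); o=dict(o); o['eef_pos']=p; o['tcp_rot']=R.from_matrix(r).as_euler('xyz',True)
for n,px,z in [('F-y out',(185,230),.05),('B-y out',(385,231),.05),('F wall',(138,20),.05),('B wall',(405,20),.05),('floor F-y',(199,193),.005),('floor B-y',(377,193),.005),('rib',(96,90),.098),('ribbot',(96,178),.098),('lidfree',(640,85),.21),('lidfree',(500,372),.21)]: print(n,onz('wrist',o,c,px,z))
```

```text
F-y out [ 0.39   -0.4078  0.05  ]
B-y out [ 0.5467 -0.427   0.05  ]
F wall [ 0.4081 -0.2456  0.05  ]
B wall [ 0.5621 -0.2717  0.05  ]
floor F-y [ 0.3917 -0.403   0.005 ]
floor B-y [ 0.5459 -0.4219  0.005 ]
rib [ 0.3968 -0.2726  0.098 ]
ribbot [ 0.3724 -0.3242  0.098 ]
lidfree [ 0.5802 -0.2576  0.21  ]
lidfree [ 0.5706 -0.363   0.21  ]
```

Emit:
carry_out --moves '[[10, [19.9, 9.3, 0], [0, 0, 0]], [10, [19.9, 9.3, 0], [0, 0, 0]], [10, [19.9, 9.3, 0], [0, 0, 0]], [10, [19.9, 9.3, 0], [0, 0, 0]], [10, [19.9, 9.3, 0], [0, 0, 0]]]'

```text
clock: 46.68
eef_pos: [0.5035, -0.3688, 0.06]
tcp_rot: [-89.9, 65.0, -96.2]
wrist_force: [-2.2, -0.0, 0.3]
width: 0.0221
```

Emit:
carry_out --moves '[[10, [9.8, 4.6, 0], [0, 0, 0]], [10, [9.8, 4.6, 0], [0, 0, 0]], [10, [9.8, 4.6, 0], [0, 0, 0]], [10, [8.8, 4.1, 0], [0, 0, 0]], [10, [0, 0, 0], [0, 0, 0]]]'

```text
clock: 47.3
eef_pos: [0.5023, -0.3683, 0.0181]
tcp_rot: [-90.3, 65.0, -96.6]
wrist_force: [-5.3, -0.1, -1.0]
width: 0.0225
```

Emit:
carry_out --moves '[[38, [0, 0, 0], [0, 0, 0]], [38, [0, 0, 0], [0, 0, 0]], [38, [0, 0, 0], [0, 0, 0]], [38, [-8, -3.7, 0], [0, 0, 0]], [38, [-20, -9.3, 0], [0, 0, 0]]]'

```text
clock: 47.92
eef_pos: [0.5042, -0.3687, 0.0509]
tcp_rot: [-89.8, 65.0, -96.1]
wrist_force: [-0.3, -0.7, -0.3]
width: 0.0378
```

Emit:
carry_out --moves '[[38, [-30, -14, 0], [0, 0, 0]], [38, [-40, -18.6, 0], [0, 0, 0]], [38, [-40, -18.6, 0], [0, 0, 0]], [38, [0, 0, 0], [0, 0, 0]], [38, [0, 0, 0], [0, 0, 0]]]'

```text
clock: 48.55
eef_pos: [0.5042, -0.3686, 0.1732]
tcp_rot: [-89.5, 64.9, -95.8]
wrist_force: [0.5, -0.2, -0.1]
width: 0.0381
```

Run:
```python
from h import *
np.set_printoptions(precision=4,suppress=True)
p,r,s=avg(3); o,c=snap('wrist','wCase2'); print(o['clock'],p,o['width'],o['wrist_force'])
ascii(c,130,0,430,330,4,10)
P,Rr=plan([.45,-.18,.19],Rdown(45,25),5,50,p,r)
P,Rr=plan([.405,-.082,.135],Rdown(4,25),5,50,P,Rr)
```

```text
48.7 [ 0.5037 -0.3683  0.1719] 0.0381956940654677 [-0.6824 -0.045   0.0753]
  0 o++......+############+.................++......++.............#+...++o....
 10 o++.......#################+..............++....++.............#+...++.....
 20 oo#.......+####################+............++..++............+#+...++.....
 30 oo++......+########################+.........++.++.............#....#......
 40 oo.+.......#######################+........++....+.............+...++o.....
 50 .oo#+......##############.................++.....+.................++o.....
 60 ...++.......#############+.................++....+.................++......
 70 ....#.......#############+........+#+.......++...+..........+##+...+.......
 80 .++.++......+##############........+.........++..+...........+......o......
 90 .+#..#.......+##############+...............+###+####+..............o......
100 .##+.++......+#################...........+#####+######.............o......
110 .###..#.......########################....#####++######+....###............
120 .+##+.++......########################....+#+######+###....+
[... 1307 characters left out ...]
oooooooooooooooooooooooooooooooooooooooooooooooooooooooooooooooooooo
300 ooooooooooooooooooooooooooooooooo...KoooooooooooooooooooooooK...ooooooooooo
310 ooooooooooooooooooooooooooooooK....KKoooooooooooooooooooooooKK...KKoooooooo
320 ooooooooooooooooooooooooooooKK....KKKoooooooooooooooooooooooKKK...KKKoooooo
[[50,[-18.7,31.3,-14.8],[7.01,3.29,0.0]],[50,[-17.6,29.2,-19.5],[7.01,3.29,0.0]],[50,[-16.4,26.6,-23.9],[7.01,3.29,0.0]],[50,[-15.0,23.3,-27.9],[7.01,3.29,0.0]],[50,[-13.2,19.8,-31.4],[7.01,3.29,0.0]]]
[[50,[6.8,11.4,-20.2],[7.43,3.47,0.0]],[50,[8.0,8.8,-21.1],[7.43,3.47,0.0]],[50,[9.4,6.0,-21.5],[7.43,3.47,0.0]],[50,[10.6,3.2,-21.5],[7.43,3.47,0.0]],[50,[12.0,0.4,-21.1],[7.43,3.47,0.0]]]
```

Emit:
carry_out --moves '[[50, [-18.7, 31.3, -14.8], [7, 3.3, 0]], [50, [-17.6, 29.2, -19.5], [7, 3.3, 0]], [50, [-16.4, 26.6, -23.9], [7, 3.3, 0]], [50, [-15, 23.3, -27.9], [7, 3.3, 0]], [50, [-13.2, 19.8, -31.4], [7, 3.3, 0]]]'

```text
clock: 49.38
eef_pos: [0.4493, -0.1788, 0.1891]
tcp_rot: [-90.3, 64.9, -135.5]
wrist_force: [-0.2, 0.3, -0.4]
width: 0.0499
```

Emit:
carry_out --moves '[[50, [6.8, 11.4, -20.2], [7.4, 3.5, 0]], [50, [8, 8.8, -21.1], [7.4, 3.5, 0]], [50, [9.4, 6, -21.5], [7.4, 3.5, 0]], [50, [10.6, 3.2, -21.5], [7.4, 3.5, 0]], [50, [12, 0.4, -21.1], [7.4, 3.5, 0]]]'

```text
clock: 50.0
eef_pos: [0.4043, -0.0814, 0.1341]
tcp_rot: [-90.6, 64.8, -176.7]
wrist_force: [-0.6, 0.3, 0.1]
width: 0.0501
```

Run:
```python
from h import *
np.set_printoptions(precision=4,suppress=True)
p,r,s=avg(4);o,c=snap('wrist','wA'); print(o['clock'],p); o=dict(o); o['eef_pos']=p; o['tcp_rot']=R.from_matrix(r).as_euler('xyz',True)
for i,s,cc in blobs('wrist',o,c)[0]: print(s,cc,onz('wrist',o,c,cc,.02))
g,yaw=cotter(o,c,(.377,-.081)); print(g)
g=g+[.001,0]
P,Rr=plan([g[0]+.012,g[1]+.001,.06],Rdown(yaw,25),5,50,p,r)
P,Rr=plan([*g,.008],Rdown(yaw,25),5,50,P,Rr)
```

```text
50.2 [ 0.4034 -0.0812  0.1335]
[504, 0, 32, 87, 112] [520.8036  40.9375] [ 0.5124 -0.1909  0.02  ]
[476, 0, 103, 196, 6553] [526.1     85.9156] [ 0.485  -0.2031  0.02  ]
[600, 0, 40, 28, 420] [623.65    10.4214] [ 0.5577 -0.2633  0.02  ]
[186, 149, 47, 48, 801] [212.5593 167.4345] [ 0.4064 -0.0076  0.02  ]
[310, 184, 32, 52, 1494] [326.2349 209.6854] [ 0.3756 -0.086   0.02  ]
[536, 219, 39, 44, 496] [552.9274 235.5927] [ 0.3672 -0.2814  0.02  ]
[28, 300, 612, 180, 54960] [331.9238 421.3384] [-0.025  -0.1262  0.02  ]
[280, 375, 33, 6, 65] [294.5231 376.5692] [ 0.126  -0.0671  0.02  ]
[7, 390, 32, 21, 188] [ 22.9362 398.6809] [-0.1853  0.5695  0.02  ]
[0, 406, 22, 74, 224] [  9.8482 442.9286] [-1.0513  1.3261  0.02  ]
blob [326. 210.] [310, 184, 32, 52, 1494] [ 0.3756 -0.086   0.02  ]
yaw 4.9174394406321245 leg px 1057 2196 from tip [ 0.368  -0.0864] from block [ 0.373 -0.086] len 0.04337645618789182 across [-0.0057  0.0153]
[ 0.3705 -0.0862]
[[50,[15.0,2.6,0.6],[-0.15,-0.14,0.07]],[50,[15.0,2.7,0.6],[-0.15,-0.14,0.07]],[50,[15.0,2.6,0.5],[-0.15,-0.14,0.07]],[50,[15.0,2.6,0.5],[-0.15,-0.14,0.07]],[50,[15.1,2.5,0.5],[-0.15,-0.14,0.07]]]
[[50,[10.4,2.2,-0.0],[0.0,0.0,-0.0]],[50,[10.5,2.2,-0.0],[0.0,0.0,-0.0]],[50,[10.4,2.3,-0.0],[0.0,0.0,-0.0]],[50,[10.5,2.2,-0.0],[0.0,0.0,-0.0]],[50,[10.4,2.2,-0.0],[0.0,0.0,-0.0]]]
```

Emit:
carry_out --moves '[[50, [15, 2.6, 0.6], [-0.15, -0.15, 0]], [50, [15, 2.6, 0.6], [-0.15, -0.15, 0]], [50, [15, 2.6, 0.5], [-0.15, -0.15, 0]], [50, [15, 2.6, 0.5], [-0.15, -0.15, 0]], [50, [15, 2.6, 0.5], [-0.15, -0.15, 0]]]'

```text
clock: 50.88
eef_pos: [0.3846, -0.0865, 0.0607]
tcp_rot: [-89.6, 64.8, -174.6]
wrist_force: [-0.1, -0.6, -0.3]
width: 0.0498
```

Emit:
carry_out --moves '[[50, [10.4, 2.2, 0], [0, 0, 0]], [50, [10.5, 2.2, 0], [0, 0, 0]], [50, [10.4, 2.3, 0], [0, 0, 0]], [50, [10.5, 2.2, 0], [0, 0, 0]], [50, [10.4, 2.2, 0], [0, 0, 0]]]'

```text
clock: 51.5
eef_pos: [0.373, -0.0877, 0.0093]
tcp_rot: [-89.6, 64.9, -174.6]
wrist_force: [-0.1, 0.1, -0.1]
width: 0.0502
```

Emit:
carry_out --moves '[[10, [0, 0, 0], [0, 0, 0]], [10, [0, 0, 0], [0, 0, 0]], [10, [0, 0, 0], [0, 0, 0]], [10, [0, 0, 0], [0, 0, 0]], [10, [0, 0, 0], [0, 0, 0]]]'

```text
clock: 52.12
eef_pos: [0.3731, -0.0877, 0.01]
tcp_rot: [-89.6, 64.9, -174.6]
wrist_force: [0.0, -0.4, -0.5]
width: 0.0225
```

Emit:
carry_out --moves '[[10, [-29, -13.6, 0], [0, 0, 0]], [10, [-29, -13.6, 0], [0, 0, 0]], [10, [-29, -13.6, 0], [0, 0, 0]], [10, [-29, -13.6, 0], [0, 0, 0]], [10, [-29, -13.6, 0], [0, 0, 0]]]'

```text
clock: 52.75
eef_pos: [0.3728, -0.0871, 0.171]
tcp_rot: [-89.6, 64.9, -174.6]
wrist_force: [0.4, -1.0, -1.1]
width: 0.0225
```

Run:
```python
from h import *
np.set_printoptions(precision=4,suppress=True)
p,r,s=avg(3);o,c=snap('wrist','wA2'); print(o['clock'],p,r[2],o['width']); ascii(c,270,0,400,300,3,25)
u=np.array([.9936,-.113]);v=np.array([.113,.9936]);t=np.array([.479,-.311])-.028*u-.055*v; print(t)
P,Rr=plan([.40,-.16,.19],Rdown(44,25),5,10,p,r)
P,Rr=plan([*t,.17],Rdown(83.5,25),5,10,P,Rr)
```

```text
52.9 [ 0.3743 -0.0877  0.1732] [-0.9071 -0.4208  0.0051] 0.022331810502572685
  0 oooooooooooooooooooo.+++++.ooooooooooooooooo
 25 oooooooooooooooooooo.+++++.ooooooooooooooooo
 50 ++.ooooooooooooooooo.+++++.ooooooooooooooooo
 75 .+++++++.ooooooooooo.+++++.ooooooooooooooooo
100 ooooooo.++++++.ooooo++++++.ooooooooooooooooo
125 ooooo+++++++..oooooo+++++.oooooooooooooooooo
150 oo+++++.oooooooooooo+++++.oooooooooooooooooo
175 ooo+++++.ooooooooooo+++++ooooooooooooooooooo
200 ooooooooo+++++.ooooo+++++ooooooooooooooooooo
225 ooooooooooo++++.oooo+++++ooooooooooooooooooo
250 ooooooooooo++++.oooo++++oooooooooooooooooooo
275 ooooooooooo.+++++++++++..ooooooooooooooooooo
[ 0.445  -0.3625]
[[10,[-4.6,2.1,14.9],[-7.08,-3.23,-0.0]],[10,[-3.7,0.2,15.2],[-7.08,-3.23,-0.0]],[10,[-2.9,-1.7,15.4],[-7.08,-3.23,-0.0]],[10,[-2.0,-3.5,15.1],[-7.08,-3.23,-0.0]],[10,[-1.2,-5.4,14.7],[-7.08,-3.23,-0.0]]]
[[10,[12.8,-18.0,35.4],[-7.16,-3.34,-0.0]],[10,[14.7,-22.1,32.1],[-7.16,-3.34,-0.0]],[10,[16.5,-26.0,28.1],[-7.16,-3.34,-0.0]],[10,[18.1,-29.2,23.7],[-7.16,-3.34,-0.0]],[10,[19.2,-31.8,18.8],[-7.16,-3.34,-0.0]]]
```

Emit:
carry_out --moves '[[10, [-4.6, 2.1, 14.9], [-7.1, -3.2, 0]], [10, [-3.7, 0.2, 15.2], [-7.1, -3.2, 0]], [10, [-2.9, -1.7, 15.4], [-7.1, -3.2, 0]], [10, [-2, -3.5, 15.1], [-7.1, -3.2, 0]], [10, [-1.2, -5.4, 14.7], [-7.1, -3.2, 0]]]'

```text
clock: 53.58
eef_pos: [0.3979, -0.1594, 0.1842]
tcp_rot: [-91.6, 64.9, -137.1]
wrist_force: [-0.5, 0.6, -2.2]
width: 0.0222
```

Emit:
carry_out --moves '[[10, [12.8, -18, 35.4], [-7.2, -3.4, 0]], [10, [14.7, -22.1, 32.1], [-7.2, -3.4, 0]], [10, [16.5, -26, 28.1], [-7.2, -3.4, 0]], [10, [18.1, -29.2, 23.7], [-7.2, -3.4, 0]], [10, [19.2, -31.8, 18.8], [-7.2, -3.4, 0]]]'

```text
clock: 54.2
eef_pos: [0.4433, -0.362, 0.1624]
tcp_rot: [-90.9, 65.3, -96.7]
wrist_force: [0.4, 0.0, -1.4]
width: 0.022
```

Run:
```python
from h import *
np.set_printoptions(precision=4,suppress=True)
p,r,s=avg(4);o,c=snap('wrist','wA3'); print(o['clock'],p,r,o['width']); ascii(c,130,0,480,300,5,14)
P,Rr=plan([.445,-.3625,.06],Rdown(83.5,25),5,10,p,r)
P,Rr=plan([.445,-.3625,.018],Rdown(83.5,25),5,10,P,Rr)
```

```text
54.4 [ 0.4429 -0.3635  0.1626] [[-0.0502  0.0936  0.9943]
 [-0.4151  0.9036 -0.106 ]
 [-0.9084 -0.418  -0.0065]] 0.022514405620355595
  0 oooooooooooooooooooo.....................+++.......+++++++##++++++++++
 14 oooooooooooooooooooo.....................+++.......++#++++#+++++++++++
 28 ooooooooooooooooooooo....++..............+++.......+++##++#+++++++++++
 42 ooooooooooooo#####++o+..++++.............+++.......+++##++#++++++++++.
 56 ooooooooooooo#+####..++...++++...........+++........+#+..++++++++++++.
 70 ooooooooo+++......#++.+.....++++.........+++.........+...+++++++++++..
 84 ooooooooo.#####..#+............+++.......+++...++.....+..+++++++++++..
 98 ooooooooo#####+..+...............+++...+.+++..........+++#+++++++++...
112 ooooooooo#####.............++++++.+++....+++..++++++++#+##+++++++++...
126 ooooooooo####+..#.++.......++++++++......+++..++++++.+###.++++++++....
140 ooooooooo#####..#.++..o+...++++++.++.....++.++++++++KKKKKKK+++++++....
154 ooooooooo####+..+oooooo++..++.++.+++.....++.+++++++.K......++++++.....
168 ooooooooo####.+#.ooooooo+..+++++++++++++.++++++++++.K.....++++
[... 357 characters left out ...]
+++++++++++++++++++++.+...
252 ooooooooooooooooooooooooooooooooooo++.oo+++oooooooooooooooooooooooooo.
266 ooooooooooooooooooooooooooooooooooo##+oo###ooooooooooooooooooooooooooo
280 oooooooooooooooooooooooooooooooooo+########+oooooooooooooooooooooooooo
294 oooooooooooooooooooooooooooooooooKKKKKKKKKKKoooooooooooooooooooooooooo
[[10,[18.5,8.8,0.5],[0.11,-0.03,-0.06]],[10,[18.6,8.8,0.6],[0.11,-0.03,-0.06]],[10,[18.5,8.9,0.4],[0.11,-0.03,-0.06]],[10,[18.5,8.8,0.5],[0.11,-0.03,-0.06]],[10,[18.5,8.9,0.4],[0.11,-0.03,-0.06]]]
[[10,[7.6,3.5,0.0],[-0.0,-0.0,0.0]],[10,[7.6,3.6,0.0],[-0.0,-0.0,0.0]],[10,[7.7,3.5,0.0],[-0.0,-0.0,0.0]],[10,[7.6,3.6,0.0],[-0.0,-0.0,0.0]],[10,[7.6,3.5,0.0],[-0.0,-0.0,0.0]]]
```

Emit:
carry_out --moves '[[10, [18.5, 8.8, 0.5], [0, 0, 0]], [10, [18.6, 8.8, 0.6], [0, 0, 0]], [10, [18.5, 8.9, 0.4], [0, 0, 0]], [10, [18.5, 8.8, 0.5], [0, 0, 0]], [10, [18.5, 8.9, 0.4], [0, 0, 0]]]'

```text
clock: 55.08
eef_pos: [0.4463, -0.3606, 0.0611]
tcp_rot: [-90.5, 65.2, -96.6]
wrist_force: [0.2, -0.4, -0.4]
width: 0.0219
```

Emit:
carry_out --moves '[[10, [9.5, 4.4, 0], [0, 0, 0]], [10, [9.5, 4.4, 0], [0, 0, 0]], [10, [9.5, 4.4, 0], [0, 0, 0]], [10, [9, 4.2, 0], [0, 0, 0]], [10, [0, 0, 0], [0, 0, 0]]]'

```text
clock: 55.7
eef_pos: [0.4458, -0.3604, 0.0206]
tcp_rot: [-90.6, 65.2, -96.7]
wrist_force: [-0.8, -0.5, -1.1]
width: 0.0226
```

Emit:
carry_out --moves '[[38, [0, 0, 0], [0, 0, 0]], [38, [0, 0, 0], [0, 0, 0]], [38, [0, 0, 0], [0, 0, 0]], [38, [-8, -3.7, 0], [0, 0, 0]], [38, [-20, -9.3, 0], [0, 0, 0]]]'

```text
clock: 56.32
eef_pos: [0.4457, -0.3603, 0.0521]
tcp_rot: [-90.7, 65.3, -96.8]
wrist_force: [-0.6, -0.5, 0.3]
width: 0.0375
```

Emit:
carry_out --moves '[[38, [-30, -14, 0], [0, 0, 0]], [38, [-40, -18.6, 0], [0, 0, 0]], [38, [-40, -18.6, 0], [0, 0, 0]], [38, [-40, -18.6, 0], [0, 0, 0]], [38, [0, 0, 0], [0, 0, 0]]]'

```text
clock: 56.95
eef_pos: [0.449, -0.363, 0.2244]
tcp_rot: [-89.2, 64.8, -95.4]
wrist_force: [0.1, -0.1, 0.0]
width: 0.0381
```

Run:
```python
from h import *
np.set_printoptions(precision=4,suppress=True)
p,r,s=avg(3);o,c=snap('wrist','wA4'); print(o['clock'],p,o['width']); ascii(c,100,0,560,300,6,12)
o,c=snap('side','side2'); ascii(c,270,240,440,450,2,6)
```

```text
57.1 [ 0.4479 -0.362   0.2214] 0.037888099531476975
  0 oooooooooooooooooooooooo..........+...+.......++++#+++++++....+..............
 12 oooooooooooooooooooooooo...+++.....+..+.......+#++#+++++++....+..............
 24 oooooooooooooooooooo##++.+.+++......+.+.......++#+#+++++++....o..............
 36 ooooooooooooooooooo#####.+............+...........+.++++++...+o..............
 48 ooooooooooooooooo.....+..+...++....+..+.......#.....++++++...+...............
 60 oooooooooooooooo.####.+.............+.+.....+..+...+++++++...+...............
 72 ooooooooooooooooo###...............+#+#++........++++++++...+o...............
 84 ooooooooooooooooo###........++++..++#+#+++..+++++#+++++++...+................
 96 ooooooooooooooooo###.#+++...+++...++#.#+++..+++#.#+++++++...+................
108 oooooooooooooooo####.#+++o+.+++++++KKKKK++++++..K+++++++...+o................
120 oooooooooooooooo###+.ooooo+.+++++++K...K++++++K...K+++++...+.................
132 oooooooooooooooo###.#ooooo+.+++++++K...K++++++K...K+++++...+.................
144 o.oooooooooooooooooooooooo+..++++++K...K++++++.....++++...+o
[... 3451 characters left out ...]
+++....++........+++....+++........++++++++++...+..................ooo
408 oooooooooo+++++++++++.++........++++++++++.........+++++++++...++...............ooooo
414 oooooooooo++++++++++++++........++++++++++.........++++++++++...+............oooooooo
420 oooooooooo+.++++++++++++........+++++++++++........++++++++++...++.........oooooooooo
426 oooooooooo+.++++++++++++........+++++++++++........+++++++++++...++.....ooooooooooooo
432 oooooooooo+++++++++++++++++++++++++++++++++++++++++++++++++++++++++o..ooooooooooooooo
438 oooooooooo........................................................ooooooooooooooooooo
444 oooooooooo........................................................ooooooooooooooooooo
```

```bash
cat >> h.py <<'E'
CC=np.array([.479,-.311]);U=np.array([.9936,-.113]);V=np.array([.113,.9936])
def case(x,y,z): return np.array([*(CC+x*U+y*V),z])
def lidpt(th,s,y,n=0): # th rad; s along lid from hinge, y along hinge, n outward normal
    return case(.08-s*np.cos(th)+n*np.sin(th),y,.05+s*np.sin(th)+n*np.cos(th))
E
python3 - <<'E'
from h import *
np.set_printoptions(precision=1,suppress=True)
o,c=snap('side'); h=cv2.cvtColor(c['color'],cv2.COLOR_BGR2HSV)
for th in np.arange(1.6,2.5,.1): print(round(th,2),'+y in',proj('side',o,c,lidpt(th,.16,.11)),'out',proj('side',o,c,lidpt(th,.16,.11,.008)),'-y',proj('side',o,c,lidpt(th,.16,-.11)),proj('side',o,c,lidpt(th,.16,-.11,.008)))
for y in range(240,400,10):
    row=h[y,380:520]; k=[x+380 for x in range(140) if row[x,1]<60]; print(y,k[0] if k else None,k[-1] if k else None,len(k))
o,c=snap('scene','scene2'); 
for th in np.arange(1.6,2.5,.2): print(round(th,2),'+y',proj('scene',o,c,lidpt(th,.16,.11,.008)),'-y',proj('scene',o,c,lidpt(th,.16,-.11,.008)))
ascii(c,100,180,260,290,2,4)
E
```

```text
1.6 +y in [397.3 247.6] out [402.3 247.8] -y [425.2 357.1] [431.8 357.3]
1.7 +y in [407.3 248.4] out [412.2 249. ] -y [438.3 357.9] [444.7 358.5]
1.8 +y in [417.  249.9] out [421.7 250.9] -y [450.9 359.5] [457.  360.5]
1.9 +y in [426.2 252.3] out [430.7 253.6] -y [462.9 362. ] [468.7 363.4]
2.0 +y in [434.9 255.3] out [439.1 257. ] -y [474.  365.3] [479.4 367.1]
2.1 +y in [442.9 259.1] out [446.8 261.1] -y [484.3 369.3] [489.1 371.5]
2.2 +y in [450.2 263.4] out [453.6 265.7] -y [493.4 374. ] [497.7 376.5]
2.3 +y in [456.7 268.3] out [459.7 270.9] -y [501.4 379.3] [505. 382.]
2.4 +y in [462.2 273.7] out [464.8 276.5] -y [508.1 385. ] [511.1 388. ]
240 380 519 47
250 380 462 27
260 380 458 31
270 415 434 20
280 408 438 31
290 402 515 72
300 396 515 74
310 390 514 92
320 381 502 101
330 380 506 102
340 380 458 79
350 380 477 96
360 380 514 134
370 380 514 101
380 380 450 70
390 380 441 61
1.6 +y [212.2 213.8] -y [116.6 201.6]
1.8 +y [207.  224.9] -y [109.9 212.1]
2.0 +y [202.5 238.3] -y [104.2 224.9]
2.2 +y [198.8 253.2] -y [ 99.9 239.2]
2.4 +y [196.2 268.8] -y [ 97.1 254.3]
180 ooooooo
[... 1668 characters left out ...]
..........oooooooooo
260 oooooooooooooooooooo.................................................ooooooooooo
264 ooooooooooooooooooooo...............................................oooooooooooo
268 ooooooooooooooooooooo..............................................ooooooooooooo
272 ooooooooooooooooooooooooooooooo...................................oooooooooooooo
276 ooooooooooooooooooooooooooooooooooooooooooooo....................ooooooooooooooo
280 ooooooooooooooooooooooooooooooooooooooooooooooooooooooooooo.....oooooooooooooooo
284 oooooooooooooooooooooooooooooooooooooooooooooooooooooooooooooooooooooooooooooooo
288 oooooooooooooooooooooooooooooooooooooooooooooooooooooooooooooooooooooooooooooooo
```

Run:
```python
from h import *
p,r,s=avg(3); print(p)
W=Rdown(83.5)
P,Rr=plan([.50,-.33,.30],W,5,0,p,r)
P,Rr=plan(case(.185,.06,.30),W,5,0,P,Rr)
P,Rr=plan(case(.185,.06,.165),W,5,0,P,Rr)
P,Rr=plan(case(.02,.06,.155),W,10,0,P,Rr)
```

```text
[ 0.44629905 -0.36084101  0.21627962]
[[0,[-18.3,-0.4,9.9],[0.08,-0.04,4.95]],[0,[-18.3,1.2,10.0],[0.08,-0.04,4.95]],[0,[-18.1,2.7,9.9],[0.08,-0.04,4.95]],[0,[-17.7,4.4,10.0],[0.08,-0.04,4.95]],[0,[-17.3,5.8,9.9],[0.08,-0.04,4.95]]]
[[0,[-0.0,15.3,32.4],[-0.0,-0.0,-0.0]],[0,[-0.0,15.3,32.4],[-0.0,-0.0,-0.0]],[0,[-0.0,15.3,32.4],[-0.0,-0.0,-0.0]],[0,[-0.1,15.4,32.4],[-0.0,-0.0,-0.0]],[0,[0.0,15.3,32.4],[-0.0,-0.0,-0.0]]]
[[0,[27.0,-0.0,0.0],[-0.0,-0.0,-0.0]],[0,[27.0,-0.0,0.0],[-0.0,-0.0,-0.0]],[0,[27.0,-0.0,0.0],[-0.0,-0.0,-0.0]],[0,[27.0,-0.0,0.0],[-0.0,-0.0,-0.0]],[0,[27.0,-0.1,0.1],[-0.0,-0.0,-0.0]]]
[[0,[1.0,-0.0,-16.5],[-0.0,-0.0,-0.0]],[0,[1.0,-0.0,-16.5],[-0.0,-0.0,-0.0]],[0,[1.0,-0.0,-16.5],[-0.0,-0.0,-0.0]],[0,[1.0,-0.0,-16.5],[-0.0,-0.0,-0.0]],[0,[1.0,-0.0,-16.5],[-0.0,-0.0,-0.0]]]
[[0,[1.0,-0.0,-16.5],[-0.0,-0.0,-0.0]],[0,[1.1,-0.0,-16.5],[-0.0,-0.0,-0.0]],[0,[1.0,-0.0,-16.5],[-0.0,-0.0,-0.0]],[0,[1.0,-0.0,-16.5],[-0.0,-0.0,-0.0]],[0,[1.0,-0.0,-16.5],[-0.0,-0.0,-0.0]]]
```

Emit:
carry_out --moves '[[0, [-18.3, -0.4, 9.9], [0, 0, 5]], [0, [-18.3, 1.2, 10], [0, 0, 5]], [0, [-18.1, 2.7, 9.9], [0, 0, 5]], [0, [-17.7, 4.4, 10], [0, 0, 5]], [0, [-17.3, 5.8, 9.9], [0, 0, 5]]]'

```text
clock: 58.08
eef_pos: [0.5008, -0.3302, 0.3019]
tcp_rot: [117.4, 89.6, 111.2]
wrist_force: [-1.4, -0.5, -0.2]
width: 0.0001
```

Emit:
carry_out --moves '[[0, [0, 15.3, 32.4], [0, 0, 0]], [0, [0, 15.3, 32.4], [0, 0, 0]], [0, [0, 15.3, 32.4], [0, 0, 0]], [0, [0, 15.3, 32.4], [0, 0, 0]], [0, [0, 15.3, 32.4], [0, 0, 0]]]'

```text
clock: 58.7
eef_pos: [0.6707, -0.2713, 0.3006]
tcp_rot: [140.1, 89.7, 133.9]
wrist_force: [0.5, -1.1, 0.2]
width: -0.0001
```

Run:
```python
from h import *
np.set_printoptions(precision=4,suppress=True)
p,r,s=avg(3); print(p,r); d=p[:2]-CC; print('case',d@U,d@V)
o,c=snap('wrist'); ascii(c,0,0,640,300,8,15)
print(proj('wrist',o,c,lidpt(1.87,.16,.11,.008)),proj('wrist',o,c,lidpt(1.87,.16,-.11,.008)),proj('wrist',o,c,p+[0,0,-.13]))
```

```text
[ 0.6721 -0.2701  0.3   ] [[-0.0026  0.1055  0.9944]
 [ 0.0046  0.9944 -0.1055]
 [-1.      0.0043 -0.003 ]]
case 0.18724996751074088 0.062455373901442374
  0 ooooooooooooooooooooooooooooooooooooooooooooooooooooooooooooooooooooo###########
 15 ooooooooooo.ooooooooooooooooooooooooooooooooooooooooooooooooooooooooo###########
 30 oooooooooo..K.ooooooooooooooooooooooooooooooooooooooooooooooooooooooo.##########
 45 oooooooooooooooooooooooooooooooooooooooooooooooooooooooooooooooooooooo##########
 60 oooooooooooooooooooooooooooooooooooooooooooooooooooooooooooooooooooooo##########
 75 oooooooooooooooooooooooooooooooooooooooooooooooooooooooooooooooooooooo##########
 90 oooooooooooooooooooooooooooooooooooooooooooooooooooooooooooooooooooooo##########
105 ooooooooooooooooooooooooooooooooooooooooooooooooooo.+++.ooooooooooooooo#########
120 ooooooooooooooooooooooooooooooooooooooooooooooooo.++++++++ooooooooooooo#########
135 ooooooooooooooooooooooooooooooooooooooooooooooooo..+++++..ooooooooooooo#########
150 oooooooooooooooooooooooooooooooooooooooooooooooooo..+++.+oooooooooooooo#+#+#####
165 ooooooooooooooo....++++++++...ooooooooooooooooooooooooooooooooooooooooo##++#####
180 ooooooooooooo...++++++++++++..++ooooooooooooooooooooooooooooooooooooooo####+####
195 ooooooooooooo+..+++++++++++++.++oooooooooooo+oooooooooooooooooooooooooo#########
210 ooooooooooooo...++#++++#+++++...ooooooooooo+######+.ooooooooooooooooooo##+######
225 ooooooooooo.oo..+++##+++##+++...ooooooooooooooo.#+##.oooooooooooooooooo#########
240 ooooo.ooooo.#+..+++##++++#+++...oooooooooooooo..oooooooooooooooooooooo##########
255 oooooooooo#.#++..++++++++++++..+ooooooooooooo..oooooooooooooooooooooooooooooooo.
270 ooooo..ooo#.#+...+++#.+++.+++..+ooooooooooooo.oooooooooooooooooooooooooooooooooo
285 oooooooooo#.#oo..+++.K++..K++..+ooooo.oooooo..oooooooooooooooooooooooooooooooooo
[244.7633 176.1773] [263.2579 429.2122] [323.4838 234.0154]
```

Emit:
carry_out --moves '[[0, [27, 0, 0], [0, 0, 0]], [0, [27, 0, 0], [0, 0, 0]], [0, [27, 0, 0], [0, 0, 0]], [0, [27, 0, 0], [0, 0, 0]], [0, [27, 0, 0], [0, 0, 0]]]'

```text
clock: 59.52
eef_pos: [0.6681, -0.2721, 0.1658]
tcp_rot: [140.1, 89.8, 133.8]
wrist_force: [-0.2, 0.1, -0.1]
width: -0.0002
```

Emit:
carry_out --moves '[[0, [1, 0, -16.5], [0, 0, 0]], [0, [1, 0, -16.5], [0, 0, 0]], [0, [1, 0, -16.5], [0, 0, 0]], [0, [1, 0, -16.5], [0, 0, 0]], [0, [1, 0, -16.5], [0, 0, 0]]]'

```text
clock: 60.15
eef_pos: [0.5924, -0.2642, 0.172]
tcp_rot: [-3.6, 89.1, -9.9]
wrist_force: [5.0, 6.6, 24.6]
width: 0.0003
```

Emit:
carry_out --moves '[[0, [1, 0, -16.5], [0, 0, 0]], [0, [1, 0, -16.5], [0, 0, 0]], [0, [1, 0, -16.5], [0, 0, 0]], [0, [1, 0, -16.5], [0, 0, 0]], [0, [1, 0, -16.5], [0, 0, 0]]]'

```text
clock: 60.78
eef_pos: [0.5045, -0.2542, 0.1576]
tcp_rot: [97.4, 89.9, 91.2]
wrist_force: [2.8, 0.4, -0.6]
width: -0.0
```

Run:
```python
from h import *
np.set_printoptions(precision=4,suppress=True)
p,r,s=avg(3); d=p[:2]-CC; print(p,'case',d@U,d@V,ctrl.get_obs()['wrist_force'])
o,c=snap('side'); ascii(c,270,210,460,360,2,6)
for th in (.8,1.,1.2): print(th,proj('side',o,c,lidpt(th,.16,.11,.008)),proj('side',o,c,lidpt(th,.16,-.11,0)))
```

```text
[ 0.5035 -0.2539  0.1572] case 0.017912344385125255 0.05949879001494815 [-0.4487  0.3487 -0.3595]
210 oooo.........................ooooo...........................oooooo...+++++++++.oooo...........
216 oooooooooooooooooooooooooo...ooooo...........................oooooo...+++++++++.ooooo..........
222 oooooooooooooooooooooooooooooooooo..........................oooooooo..++++++++.oooooooo........
228 ooooooooooooooooooooooooooooooooo..........................Kooooooooooooooooooooooooooooo.o....
234 ooooooooooooooooooooooooooooooo.............................ooooooooooooooooooooooooooooooo.o..
240 ooooooooooooooooooooooooo..o..................................oooooooooooooooooooooooo.......oo
246 oooooooooooooooooooooooo........oo...............................+oooooooooooooooooo...........
252 ooooooooooooooooooooooooo........ooo...................oo...+......oooooooooooooooo............
258 ........ooooooooooooooooooo........oooo.............oo...........oooooooooooooooooo............
264 o.......ooooooooooooooooooooo..............KoK...............oooooooooooooooooooooo............
27
[... 929 characters left out ...]
.......+++...........+.+.++.....oooooooooooooooooooooooooooooooooooo
330 ooooooooooo.+......................++........+.....+..+++...ooooooooooooooooooooooooooooooooooo
336 ooooo+###oo.+......................++..........+.....+..++..ooooooooooooooooooooooooooooooooooo
342 oooo####.##++.........+++++++......+++............+...+..++..oooooooooooooooooooooooooooooooooo
348 ooo####..+++.+++++..................++....................++..ooooooooooooooooooooooooooooooooo
354 o+####..#+o+.++++++++++.....+.......++..+..................++.ooooooooooooooooooooooooooooooooo
0.8 [326.3347 266.731 ] [326.6274 381.2293]
1.0 [343.029  257.7379] [347.684  370.7957]
1.2 [361.9219 251.3425] [372.0197 362.9595]
```

Emit:
carry_out --moves '[[0, [8.5, 0, -9], [0, 0, 0]], [0, [8.5, 0, -9], [0, 0, 0]], [0, [11.5, 0, -10], [0, 0, 0]], [0, [11.5, 0, -10], [0, 0, 0]], [0, [14, 0, -7], [0, 0, 0]]]'

```text
clock: 61.6
eef_pos: [0.4592, -0.2481, 0.1017]
tcp_rot: [139.6, 89.7, 133.4]
wrist_force: [-0.5, -0.1, 0.6]
width: -0.0001
```

Emit:
carry_out --moves '[[0, [14, 0, -7], [0, 0, 0]], [0, [15, 0, -4], [0, 0, 0]], [0, [10, 0, -2], [0, 0, 0]], [0, [4, 0, 0], [0, 0, 0]], [0, [0, 0, 0], [0, 0, 0]]]'

```text
clock: 62.22
eef_pos: [0.4472, -0.2468, 0.0596]
tcp_rot: [136.0, 89.7, 129.9]
wrist_force: [0.3, -0.1, -0.5]
width: -0.0001
```

Run:
```python
from h import *
np.set_printoptions(precision=4,suppress=True)
p,r,s=avg(4); d=p[:2]-CC; print(p,'case',d@U,d@V,ctrl.get_obs()['wrist_force'])
o,c=snap('side','side4'); ascii(c,270,290,420,450,2,6)
for th in (0,.1,.2): print(th,proj('side',o,c,lidpt(th,.16,.11,.008)),proj('side',o,c,lidpt(th,.16,-.11,.008)),proj('side',o,c,lidpt(th,.16,-.11,.0)))
```

```text
[ 0.4475 -0.247   0.06  ] case -0.038551909407242145 0.06005620851757798 [0.0509 0.3495 0.1038]
290 oooooo.Ko...............................oo.oooooooooooooooooooooooooooooooo
296 oooooo.....................................+.oooooooooooooooooooooooooooooo
302 ooooo.........KoK.................o..........oooooooooooooooooooooooooooooo
308 oooooooo.........Koo..........oo..........ooooooooooooooooooooooooooooooooo
314 ooooooooooo............Ko..............oooooooooooooooooooooooooooooooooooo
320 ooooooooooo.++...........................++++++++++++++++oooooooooooooooooo
326 ooooooooooo+.........................+++++++++++++++++++++ooooooooooooooooo
332 ooooooooooo...............................++++++++++++++++.oooooooooooooooo
338 ooooo####.o.............K..................++++++++++++++++oooooooooooooooo
344 ooo+####.+#+.....#######+.......+++++++++++++++++++++++++++.ooooooooooooooo
350 oo+###+..+.++++++#######+...++++++++++++++++++++++++++++++++ooooooooooooooo
356 +####+..#.+++++++.........+++++++++++++++++++++++++++++++++++oooooooooooooo
362 ####+..#.++++++++.......++++++++++++++++
[... 645 characters left out ...]
+++++++++++++++++++++ooooooooo
416 oooooooooo++++++++++++++++++++++++++++++++++++++++++++++++++++++++ooooooooo
422 oooooooooo+++++++++++++++++++++++++++++++++++++++++++++++++++++++++oooooooo
428 oooooooooo+++++++++++++++++++++++++++++++++++++++++++++++++++++++++oooooooo
434 oooooooooo.........................................................oooooooo
440 oooooooooo........................................................ooooooooo
446 oooooooooo.......................................................oooooooooo
0 [293.2317 316.7247] [288.63   431.3183] [288.7078 434.6968]
0.1 [294.0852 310.0832] [289.6581 424.4442] [289.1406 427.9028]
0.2 [295.8852 303.401 ] [291.9092 417.4785] [290.7764 420.983 ]
```

Emit:
carry_out --moves '[[0, [2, 0, 0], [0, 0, 0]], [0, [2, 0, 0], [0, 0, 0]], [0, [1, 0, 0], [0, 0, 0]], [0, [0, 0, 0], [0, 0, 0]], [0, [0, 0, 0], [0, 0, 0]]]'

```text
clock: 63.1
eef_pos: [0.4478, -0.2472, 0.0584]
tcp_rot: [140.0, 89.7, 133.9]
wrist_force: [-6.8, 4.6, 18.5]
width: -0.0006
```

Run:
```python
from h import *
p,r,s=avg(2)
P,Rr=plan([p[0],p[1],.15],r,5,36,p,r)
P,Rr=plan([*case(-.098,0,.15)],Rdown(71),5,36,P,Rr)
```

```text
[[36,[-18.3,0.1,-0.1],[0.0,0.0,0.0]],[36,[-18.4,0.0,-0.1],[0.0,0.0,0.0]],[36,[-18.3,0.1,-0.0],[0.0,0.0,0.0]],[36,[-18.3,0.1,-0.1],[0.0,0.0,0.0]],[36,[-18.3,0.0,-0.1],[0.0,0.0,0.0]]]
[[36,[0.0,-11.9,-12.0],[2.58,-0.05,-0.04]],[36,[-0.0,-12.4,-11.5],[2.58,-0.05,-0.04]],[36,[-0.0,-12.9,-10.9],[2.58,-0.05,-0.04]],[36,[-0.0,-13.5,-10.3],[2.58,-0.05,-0.04]],[36,[-0.0,-13.8,-9.7],[2.58,-0.05,-0.04]]]
```

Emit:
carry_out --moves '[[0, [-18.3, 0, 0], [0, 0, 0]], [0, [-19, 0, 0], [0, 0, 0]], [36, [-19, 0, 0], [0, 0, 0]], [36, [-19, 0, 0], [0, 0, 0]], [36, [-19, 0, 0], [0, 0, 0]]]'

```text
clock: 63.82
eef_pos: [0.4476, -0.2473, 0.1502]
tcp_rot: [131.1, 89.8, 124.9]
wrist_force: [0.7, 0.3, 0.9]
width: 0.0359
```

Emit:
carry_out --moves '[[36, [0, -11.9, -12], [2.6, 0, 0]], [36, [0, -12.4, -11.5], [2.6, 0, 0]], [36, [0, -12.9, -10.9], [2.6, 0, 0]], [36, [0, -13.5, -10.3], [2.6, 0, 0]], [36, [0, -13.8, -9.7], [2.6, 0, 0]]]'

```text
clock: 64.45
eef_pos: [0.3801, -0.3006, 0.1489]
tcp_rot: [147.6, 89.7, 128.2]
wrist_force: [0.8, -0.3, 0.2]
width: 0.0362
```

Run:
```python
from h import *
np.set_printoptions(precision=4,suppress=True)
p,r,s=avg(4); print(p,r); o,c=snap('wrist','wT'); o=dict(o); o['eef_pos']=p; o['tcp_rot']=R.from_matrix(r).as_euler('xyz',True)
print([(np.round(d['centre']),d['p']) for d in ctrl.find_in('turnbutton_grip',c)])
print('exp rib centre',proj('wrist',o,c,case(-.098,0,.098)))
ascii(c,220,130,480,400,4,9)
o2,c2=snap('side'); 
for n in (0,.1): print(proj('side',o2,c2,lidpt(n,.16,-.11,.008)))
ascii(c2,270,310,420,440,3,8)
```

```text
[ 0.38   -0.3009  0.149 ] [[-0.0032  0.3316  0.9434]
 [ 0.0035  0.9434 -0.3316]
 [-1.      0.0023 -0.0042]]
[(array([320., 246.]), 0.82)]
exp rib centre [322.7763 269.9728]
130 oooooooooooooooooooooooooo..............+++++++++++++++++++++++++
139 oooooooooooooooooooooooooo.................++++++++++++++++++++++
148 ooooooooooooooooooooooooooo...................+++++++++++++++++++
157 ooooooooooooooooooooooooooo.....................+++++++++++++++++
166 oooooooooooooooooooooooooooo....................+++++++++++++++++
175 oooooooooooooooooooooooooooo..................+++++++++++++++++++
184 oooooooooooooooooooooo.+++++...............++++++++++++++++++++++
193 oooooooooooooooooooooo.++++++.............+++++++++++++++++++++++
202 ooooooooooooooooooooo..++++++...........+++++++++++++++++++++++++
211 oooooooooooooooooo..........+.....................+++++++++++++++
220 ooooooooooooooooo.......++++......................+++++++++++++++
229 ooooooooooooooooo......+++++......................+++++++++++++++
238 oooooooooooooooooo.....+++++...............++++++++++++++++++++++
247 ooooooooooooo
[... 1447 characters left out ...]
..+++...++++++++++++++++++++++oooooooooo
350 oo++...o...#++++.+++++++++++++++++++++++oooooooooo
358 .++..+............+++++++++++++++++++++++ooooooooo
366 ....+............++++++++++++++++++++++++ooooooooo
374 ...+.+++++++++++++++++++++++++++++++++++++oooooooo
382 ###....+++++++++++++++++++++++++++++++++++oooooooo
390 .......++++++++++++++++++++++++++++++++++++ooooooo
398 .......++++++++++++++++++++++++++++++++++++ooooooo
406 ooooooo+++++++++++++++++++++++++++++++++++++oooooo
414 ooooooo+++++++++++++++++++++++++++++++++++++oooooo
422 ooooooo++++++++++++++++++++++++++++++++++++++ooooo
430 ooooooo......................................ooooo
438 ooooooo.....................................oooooo
```

Emit:
carry_out --moves '[[28, [10, 0, 0.5], [0, 0, 0]], [28, [16, 0, 0], [0, 0, 0]], [28, [16, 0, 0], [0, 0, 0]], [28, [16, 0, 0], [0, 0, 0]], [28, [16, 0, 0], [0, 0, 0]]]'

```text
clock: 65.42
eef_pos: [0.3814, -0.2995, 0.0738]
tcp_rot: [147.1, 89.7, 127.9]
wrist_force: [0.4, -0.3, -0.0]
width: 0.028
```

Emit:
carry_out --moves '[[5, [0, 0, 0], [0, 0, 0]], [5, [0, 0, 0], [0, 0, 0]], [5, [0, 0, 0], [0, 0, 0]], [5, [0, 0, 0], [0, 0, 0]], [5, [0, 0, 0], [0, 0, 0]]]'

```text
clock: 66.05
eef_pos: [0.3804, -0.2984, 0.073]
tcp_rot: [148.9, 89.5, 129.7]
wrist_force: [0.5, -2.5, -26.2]
width: 0.0128
```

Run:
```python
from h import *
np.set_printoptions(precision=4,suppress=True)
p,r,s=avg(4); o=ctrl.get_obs(); d=p[:2]-CC; print(p,r[:,1],np.degrees(np.arctan2(r[1,1],r[0,1])),d@U,d@V,o['width'],o['wrist_force'],o['qpos'])
```

```text
[ 0.3804 -0.2984  0.073 ] [0.3281 0.9446 0.0042] 70.8434573772146 -0.09944021150745005 0.0014008543927217874 0.012687336977117082 [  0.7684  -3.2943 -25.9607] [-50.1606   3.7753 123.0984  -0.0013  53.5928 -31.0043]
```

Emit:
carry_out --moves '[[5, [1, 0, 0], [6, 0, 0]], [5, [0, 0, 0], [9, 0, 0]], [5, [0, 0, 0], [9, 0, 0]], [5, [0, 0, 0], [9, 0, 0]], [5, [0, 0, 0], [9, 0, 0]]]'

```text
clock: 66.88
eef_pos: [0.3805, -0.2985, 0.073]
tcp_rot: [-167.9, 89.5, 130.7]
wrist_force: [-0.5, -0.8, -21.1]
width: 0.0129
```

Emit:
carry_out --moves '[[5, [0, 0, 0], [9, 0, 0]], [5, [0, 0, 0], [9, 0, 0]], [5, [0, 0, 0], [9, 0, 0]], [5, [0, 0, 0], [9, 0, 0]], [5, [0, 0, 0], [0, 0, 0]]]'

```text
clock: 67.5
eef_pos: [0.3806, -0.2987, 0.073]
tcp_rot: [-131.3, 89.6, 131.7]
wrist_force: [-1.7, -1.3, -22.2]
width: 0.0129
```

Run:
```python
from h import *
np.set_printoptions(precision=4,suppress=True)
p,r,s=avg(4); o=ctrl.get_obs(); print(p,np.degrees(np.arctan2(r[1,1],r[0,1])),o['width'],o['wrist_force'],o['ft_torque'])
```

```text
[ 0.3806 -0.2987  0.073 ] -7.027281565524329 0.012902193470784761 [ -2.2104  -0.3485 -25.0085] [-0.3938  0.0541  0.0622]
```

Emit:
carry_out --moves '[[28, [0, 0, 0], [0, 0, 0]], [28, [0, 0, 0], [0, 0, 0]], [28, [0, 0, 0], [0, 0, 0]], [28, [-10, 0, 0], [0, 0, 0]], [28, [-25, 0, 0], [0, 0, 0]]]'

```text
clock: 68.32
eef_pos: [0.3815, -0.2995, 0.1097]
tcp_rot: [-135.7, 89.7, 127.2]
wrist_force: [-0.5, -0.5, 1.0]
width: 0.0281
```

Emit:
carry_out --moves '[[28, [-30, 0, 0], [0, 0, 0]], [28, [-40, 0, 0], [0, 0, 0]], [28, [-40, 0, 0], [0, 0, 0]], [28, [0, 0, 0], [0, 0, 0]], [28, [0, 0, 0], [0, 0, 0]]]'

```text
clock: 68.95
eef_pos: [0.3819, -0.3001, 0.2194]
tcp_rot: [-135.9, 89.8, 127.0]
wrist_force: [-0.0, -0.3, -0.8]
width: 0.028
```

Run:
```python
from h import *
np.set_printoptions(precision=4,suppress=True)
p,r,s=avg(3); print(p); o,c=snap('wrist','wEnd'); o=dict(o); o['eef_pos']=p; o['tcp_rot']=R.from_matrix(r).as_euler('xyz',True)
for n,q in [('axis',case(-.098,0,.098)),('rib ends',case(-.128,0,.098)),('',case(-.068,0,.098)),('knob',case(-.05,0,.098)),('front rim',case(-.08,-.1,.058)),('',case(-.08,.1,.058))]: print(n,proj('wrist',o,c,q))
ascii(c,160,80,500,330,4,9)
o,c=snap('side','sideEnd'); ascii(c,260,280,430,440,3,8)
for n,q in [('tip of bar',case(-.053,0,.068)),('other',case(-.143,0,.068))]: print(n,proj('side',o,c,q))
o,c=snap('scene','sceneEnd'); ascii(c,390,235,510,300,1,3)
```

```text
[ 0.3817 -0.2998  0.2186]
axis [322.3025 238.6724]
rib ends [322.769  276.5211]
 [321.8012 198.4668]
knob [321.4873 173.5277]
front rim [439.0781 204.4539]
 [205.5761 207.0956]
 80 ooooooo.+++++++++++++++++++++++++++++++++++++++++++++++++++++++++++++++++oooooooooooo
 89 ooooooo.+++++++++++++++++++++++++++++++++++++++++++++++++++++++++++++++++.ooooooooooo
 98 ooooooo.+++++++++++++++++++++++++++++++++++++++++++++++++++++++++++++++++.ooooooooooo
107 ooooooo.+++++++++++++++++++++++++++++++++++++++++++++++++++++++++++++++++.ooooooooooo
116 oooooooo+++++++++++++++++++++++++++++++++++++++++++++++++++++++++++++++++.ooooooooooo
125 oooooooo+++++++++++++++++++++++++++++++++++++++++++++++++++++++++++++++++.ooooooooooo
134 oooooooo+++++++++++++++++++++++++++++++++++++++++++++++++++++++++++++++++.ooooooooooo
143 oooooooo++++++++++++++++.++++++++++++++++++++++++++++++++++++++++++++++++oooooooooooo
152 oooooooo+++++++++++++......++++++++++++++++++++++++++++++++++++++++++++++oooooooooooo
161 oooooooo++++++++++...........+++++++.+######+++++++++++++++++++++++++++++oooooooooooo
170 oooooooo.++++++++..
[... 4943 characters left out ...]
o.......................................................+++...ooooooooooooo
286 oooooooooooooooooooooooooooooooooooooooooooooooooooooooooooo.ooooooo.......................................ooooooooooooo
289 ooooooooooooooooooooooooooooooooooooooooooooooooooooooooooooooooooooooooooooooooooo.......o...............oooooooooooooo
292 ooooooooooooooooooooooooooooooooooooooooooooooooooooooooooooooooooooooooooooooooooooooooooooooooooo.oooooooooooooooooooo
295 oooooooooooooooooooooooooooooooooooooooooooooooooooooooooooooooooooooooooooooooooooooooooooooooooooooooooooooooooooooooo
298 oooooooooooooooooooooooooooooooooooooooooooooooooooooooooooooooooooooooooooooooooooooooooooooooooooooooooooooooooooooooo
```

Run:
```python
from h import *
a=cv2.imread('pics/scene0.png').astype(int); o,c=snap('scene'); b=c['color'].astype(int)
d=(np.abs(a-b).sum(2)>90).astype(np.uint8)
for n,(x0,y0,x1,y1) in dict(spool=(312,225,332,246),jar=(185,315,225,365),oilcan=(375,305,412,366),screwdriver=(388,300,482,330),hammer=(80,285,190,345),billet=(288,332,320,366),decoy=(180,186,235,204)).items(): print(n,int(d[y0:y1,x0:x1].sum()))
print([k['centre'] for k in ctrl.find_in('lid',c)][:1])
```

```text
spool 0
jar 0
oilcan 0
screwdriver 0
hammer 73
billet 0
decoy 109
[[416.1, 310.5]]
```

Run:
```python
from h import *
print(ctrl.finish_job())
```

```text
the job is handed in; nothing more can be done
None
```

I finished the job and handed it in at about 69 s on the robot's clock; no verdict was reported. Three cotters are fitted to the pins, the two left over are in the case, the lid is shut, and the turnbutton was then turned across it.

**What the last checks showed**
- **Cotters on the pins:** after each release the wrist image showed the leg right through the hole and the bow closed around the pin. The final scene picture still showed three grips at the plate.
- **Leftovers:** both lay flat in the case before I closed the lid.
- **Lid:** pressing down met about 18 N with the fingertips at the height of a shut lid. The side view agreed.
- **Turnbutton:** I measured about 90.5° in the grip against the 90° wanted, and the rib points across the lid in the wrist image.
- **Other things on the bench:** the spool, jar, oil can, screwdriver and billet were unchanged. Pixels differed slightly around the hammer (73) and the turquoise look-alike (109). I put that down to shadows and the arm in view, but did not check it further.

**What went less cleanly**
- **Lid knocked open further:** something pressed back with about 5 N while I lowered the first leftover cotter, and the lid ended up opened to about 1.87 rad. I closed it from there.
- **Force peak:** pushing the lid over gave a brief 25 N at the wrist, which may have been the gripper brushing the lid's edge.
- **Network result:** in the last scene picture the lid finder pointed at a spot away from the case, so I ignored it.
- **Pictures:** I had used all 16 allowed views before the lid, so the later checks were on printed pixel maps.

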